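# Fit the splitting heads to the cheese carousel

### The arm

A 7-joint arm with a two-finger parallel gripper is mounted at the origin on the work surface. World frame = base frame: x ahead of the robot, y to its left, z up, the work surface at z = 0. Lengths are in m, angles in rad, forces in N, time in s.
With the tool pointing down it reaches from about 0.4 to 0.85 m from the base axis. Payload 10.4 kg.
Tool frame: the origin (TCP) lies midway between the tips of the shut fingers; the grasp point (between the pads) lies 19 mm behind it (ctrl.grasp_offset is the distance from the TCP to the grasp point, in m); z points along the fingers, y is the line along which they close (so a half turn about z gives the same grasp; the last joint's range is limited). The gripper opens to 85 mm and grips with 20 to 120 N. Pads are 22 mm wide; open, the fingers measure 114 mm over their backs; the gripper's body (76 mm by 85 mm) begins 54 mm behind the grasp point. The pads swing forward as they close: fully open they stand 13 mm farther back than shut.
Start: joints at [1.232, 0.332, -0.065, 1.46, 0.022, 1.35, -0.088], TCP at [0.194, -0.594, 0.231] pointing down, gripper open.
Joint ranges: [-2.6, 2.6], [-0.5, 2.12], [-1.47, 1.34], [0.16, 2.42], [-1.27, 4.41], [0.06, 2.06], [-2.6, 2.6]. Speed limits (rad/s): [2.22, 2.22, 2.79, 2.79, 3.14, 3.14, 3.14].

### API

Orientations are given as a rotation vector (axis times angle).
In Python, from plant import ctrl gives the robot as it stands. The module is installed in compiled form; this text tells all that it offers.
- The arm moves only by the tool apply_moves, never from a script. Its argument "targets" is a list of rows, each an object with "slide": the shift along the tool's x, y, z each as a share of 500 mm, from -1 to 1, a list of three; "turn": the turn about the tool's z as a share of 30 degrees, from -1 to 1; "gripper": the opening, from -1 (shut) to 1 (fully open), so that 0 is half open. In form: [{"slide": [tx, ty, tz], "turn": turn, "gripper": gripper}, ...]. A call has 1 to 12 rows; each row is the pose to reach, as a shift and turn from the pose commanded when the call began, along the tool's axes at that moment; what a row does not reach only later rows make up. A row lasts 1/8 s, in which the tool goes at most 62.5 mm and 10.7 degrees, less where a joint would pass 70% of its speed; a pose out of reach is approached as far as the arm can. A call with a number of a shift or a turn outside -1 to 1 is refused whole. A call with a gripper value outside its range is refused whole. The fingers move at their own pace and stop on an object; "squeeze" is the grip in N (left out, the last holds). Time passes only in rows, so rows that repeat a pose let the fingers close. It gives the time, the measured TCP pose, the force, the opening and the grip force at its end, in the units of the state.
- ctrl.observe(): the state, without advancing time (a new reading comes with each control period).
- ctrl.grab_frame(name): name is "scene" or "top" or "wrist"; returns a dict with "pixels" (384x512x3 uint8, red, green, blue), "intrinsics" (3x3 intrinsics, pixels), "R" (3x3) and "t" (3): a world point X has camera coordinates R X + t; the wrist camera has in their place "hand_eye" (4x4, takes a point from camera to tool coordinates, whose origin is the TCP and whose axes are the flange's). Camera axes: x right, y down, z forward; pixel columns grow to the right and rows downward; lengths in m; the calibration is good to about 2 mm. The wrist camera is an equidistant fisheye: a pixel r from the principal point sees the ray r / f radians off the axis. A picture is of the moment at which its call begins: read the wrist's pose just before it. There is no depth.
- ctrl.close_job(): hands the job in; it is judged then, once.
The state is a dict: "time_s": time; "q": joint angles; "joint_velocities": joint speeds; "joint_torque": joint torques, N m; "position": TCP position; "eef_rot": TCP orientation; "ft_force": force on the tool from outside, world axes, zero at the start; "moment": the same for the moment, N m; "finger_gap": opening from 0.0 (shut) to 1.0 (fully open); "finger_force": force on a finger pad.
Only numpy, scipy, OpenCV 4.12 (cv2) and the standard library are available. Lean on these libraries where they do the work, as an engineer would, in place of code of your own. Each camera call takes 0.05 s, during which the arm holds its last target. There are 200 camera calls.

### The job

Fit every steel splitting head standing on the table to its own post of the six-post carousel, ready for breaking up a hard cheese. The carousel starts between clicks: turn it by its hub grip until it clicks with a post at the loading place, the fork-ended tongue of the stand, and only there push a head fully down over the post and twist it clockwise (seen from above) until it stops; then turn the carousel on to the next click for the next head. Finish with all heads locked and the carousel clicked with an empty post at the loading place, and leave the cheese, knife and bowl where they are.

Things in the scene. Friction and masses are not known exactly. Their poses are not given: they have to be found in the camera images.
- head1: loose steel splitting head (3 or 4 present, all alike, 0.18-0.35 kg): round cap 56 mm across, 24 mm high, standing upright; on top a blunt blade to grip, 44 mm long, 14 mm thick, flat sides 24 to 50 mm above the underside. Origin: centre of underside; z up, x along blade. Underneath, parallel to the blade, a slot 41 x 15 mm through a 7 mm flange into a cavity reaching 18 mm up
- head2: loose steel splitting head (3 or 4 present, all alike, 0.18-0.35 kg): round cap 56 mm across, 24 mm high, standing upright; on top a blunt blade to grip, 44 mm long, 14 mm thick, flat sides 24 to 50 mm above the underside. Origin: centre of underside; z up, x along blade. Underneath, parallel to the blade, a slot 41 x 15 mm through a 7 mm flange into a cavity reaching 18 mm up
- head3: loose steel splitting head (3 or 4 present, all alike, 0.18-0.35 kg): round cap 56 mm across, 24 mm high, standing upright; on top a blunt blade to grip, 44 mm long, 14 mm thick, flat sides 24 to 50 mm above the underside. Origin: centre of underside; z up, x along blade. Underneath, parallel to the blade, a slot 41 x 15 mm through a 7 mm flange into a cavity reaching 18 mm up
- head4: loose steel splitting head (3 or 4 present, all alike, 0.18-0.35 kg): round cap 56 mm across, 24 mm high, standing upright; on top a blunt blade to grip, 44 mm long, 14 mm thick, flat sides 24 to 50 mm above the underside. Origin: centre of underside; z up, x along blade. Underneath, parallel to the blade, a slot 41 x 15 mm through a 7 mm flange into a cavity reaching 18 mm up
- post0 (a point): one of six posts 60 degrees apart, 110 mm from the hub: neck with a crossbar 36 x 10 mm, top 15.5 mm over the disc. Origin: post axis at disc top (z 44 mm), where a head's underside rests; x along crossbar, outward. A head goes on with blade parallel to crossbar (either way round), seats, then turns only clockwise to a stop at about 75 degrees and cannot be lifted off
- post1 (a point): one of six posts 60 degrees apart, 110 mm from the hub: neck with a crossbar 36 x 10 mm, top 15.5 mm over the disc. Origin: post axis at disc top (z 44 mm), where a head's underside rests; x along crossbar, outward. A head goes on with blade parallel to crossbar (either way round), seats, then turns only clockwise to a stop at about 75 degrees and cannot be lifted off
- post2 (a point): one of six posts 60 degrees apart, 110 mm from the hub: neck with a crossbar 36 x 10 mm, top 15.5 mm over the disc. Origin: post axis at disc top (z 44 mm), where a head's underside rests; x along crossbar, outward. A head goes on with blade parallel to crossbar (either way round), seats, then turns only clockwise to a stop at about 75 degrees and cannot be lifted off
- post3 (a point): one of six posts 60 degrees apart, 110 mm from the hub: neck with a crossbar 36 x 10 mm, top 15.5 mm over the disc. Origin: post axis at disc top (z 44 mm), where a head's underside rests; x along crossbar, outward. A head goes on with blade parallel to crossbar (either way round), seats, then turns only clockwise to a stop at about 75 degrees and cannot be lifted off
- post4 (a point): one of six posts 60 degrees apart, 110 mm from the hub: neck with a crossbar 36 x 10 mm, top 15.5 mm over the disc. Origin: post axis at disc top (z 44 mm), where a head's underside rests; x along crossbar, outward. A head goes on with blade parallel to crossbar (either way round), seats, then turns only clockwise to a stop at about 75 degrees and cannot be lifted off
- post5 (a point): one of six posts 60 degrees apart, 110 mm from the hub: neck with a crossbar 36 x 10 mm, top 15.5 mm over the disc. Origin: post axis at disc top (z 44 mm), where a head's underside rests; x along crossbar, outward. A head goes on with blade parallel to crossbar (either way round), seats, then turns only clockwise to a stop at about 75 degrees and cannot be lifted off
- loading_place (a point): the loading place: fixed point on the stand, over its tongue, whose two dark prongs stand just beyond the disc's rim, roughly towards the robot; 110 mm from the hub axis, at the disc's top face (44 mm above the table). A clicked-in post stands exactly here; the prongs are no higher than the disc
- hub_grip (a point): top centre of the black hub grip on the carousel's axis: a bar 64 mm long, 14 mm thick, its flat sides reaching from 62 to 96 mm above the table; this point's x axis runs along the bar, which turns with the carousel. The carousel's disc is 300 mm across, its top 44 mm above the table
- carousel (a joint): angle of the carousel about its vertical axis, rad, growing counter-clockwise seen from above, free to turn without end either way. It clicks in (sprung detent, about 0.15 N m to leave or enter; 0.03 N m friction) at every 60 degrees (0, 1.047, 2.094, ..): within about 3 degrees of a click it pulls itself in. It starts between two clicks
- cheese_chunk: bystander: chunk of hard cheese 107 x 70 x 55 mm; origin centre of underside
- almond_knife: bystander: cheese knife lying flat, 180 mm long along its x, black handle; origin where handle meets blade, on the table
- bowl: bystander: white bowl 120 mm across, 50 mm high; origin centre of underside
Mind the look-alikes: they are no part of the job. Leave any yellow look-alike of the head4 alone.

How it is judged:
On the way, in this order (a step that is already met when the one before it is completed fails the run):
1. the carousel is clicked in with a post at the loading place (horizontal distance between any of post0, post1, post2, post3, post4, post5 and loading_place below 0.006 m), for 0.3 s.
2. a first head is pushed home and locked on the post at the loading place (horizontal distance between any of post0, post1, post2, post3, post4, post5 and loading_place below 0.006 m and ((distance between head1 and loading_place below 0.009 m and (y of hub_grip in the frame of head1 above 0.0925 m or y of hub_grip in the frame of head1 below -0.0925 m)) or (distance between head2 and loading_place below 0.009 m and (y of hub_grip in the frame of head2 above 0.0925 m or y of hub_grip in the frame of head2 below -0.0925 m)) or (distance between head3 and loading_place below 0.009 m and (y of hub_grip in the frame of head3 above 0.0925 m or y of hub_grip in the frame of head3 below -0.0925 m)) or (distance between head4 and loading_place below 0.009 m and (y of hub_grip in the frame of head4 above 0.0925 m or y of hub_grip in the frame of head4 below -0.0925 m)))), for 0.2 s.
3. the carousel is turned on to another click, an empty post at the loading place (horizontal distance between any of post0, post1, post2, post3, post4, post5 and loading_place below 0.006 m and horizontal distance between each of head1, head2, head3, head4 and loading_place above 0.06 m), for 0.3 s.
At the end, for the whole second after the job is handed in: Every head present is on a post: underside centred within 6 mm of its seat, turned at least 57 degrees from the push-on direction, at rest; a post is within 6 mm of the loading place and no head within 60 mm of it (all of step 3 and (distance between head1 and post0 below 0.006 m or distance between head1 and post1 below 0.006 m or distance between head1 and post2 below 0.006 m or distance between head1 and post3 below 0.006 m or distance between head1 and post4 below 0.006 m or distance between head1 and post5 below 0.006 m) and (y of hub_grip in the frame of head1 above 0.0925 m or y of hub_grip in the frame of head1 below -0.0925 m) and (distance between head2 and post0 below 0.006 m or distance between head2 and post1 below 0.006 m or distance between head2 and post2 below 0.006 m or distance between head2 and post3 below 0.006 m or distance between head2 and post4 below 0.006 m or distance between head2 and post5 below 0.006 m) and (y of hub_grip in the frame of head2 above 0.0925 m or y of hub_grip in the frame of head2 below -0.0925 m) and (distance between head3 and post0 below 0.006 m or distance between head3 and post1 below 0.006 m or distance between head3 and post2 below 0.006 m or distance between head3 and post3 below 0.006 m or distance between head3 and post4 below 0.006 m or distance between head3 and post5 below 0.006 m) and (y of hub_grip in the frame of head3 above 0.0925 m or y of hub_grip in the frame of head3 below -0.0925 m) and (distance between head4 and post0 below 0.006 m or distance between head4 and post1 below 0.006 m or distance between head4 and post2 below 0.006 m or distance between head4 and post3 below 0.006 m or distance between head4 and post4 below 0.006 m or distance between head4 and post5 below 0.006 m) and (y of hub_grip in the frame of head4 above 0.0925 m or y of hub_grip in the frame of head4 below -0.0925 m) and linear speed of each of head1, head2, head3, head4 below 0.02 m/s); the robot touches nothing.
It fails at once if a head is pushed onto a post that is away from the loading place ((horizontal distance between head1 and loading_place above 0.03 m and z of head1 in the frame of loading_place between 0.006 and 0.013 m and (horizontal distance between head1 and post0 below 0.008 m or horizontal distance between head1 and post1 below 0.008 m or horizontal distance between head1 and post2 below 0.008 m or horizontal distance between head1 and post3 below 0.008 m or horizontal distance between head1 and post4 below 0.008 m or horizontal distance between head1 and post5 below 0.008 m)) or (horizontal distance between head2 and loading_place above 0.03 m and z of head2 in the frame of loading_place between 0.006 and 0.013 m and (horizontal distance between head2 and post0 below 0.008 m or horizontal distance between head2 and post1 below 0.008 m or horizontal distance between head2 and post2 below 0.008 m or horizontal distance between head2 and post3 below 0.008 m or horizontal distance between head2 and post4 below 0.008 m or horizontal distance between head2 and post5 below 0.008 m)) or (horizontal distance between head3 and loading_place above 0.03 m and z of head3 in the frame of loading_place between 0.006 and 0.013 m and (horizontal distance between head3 and post0 below 0.008 m or horizontal distance between head3 and post1 below 0.008 m or horizontal distance between head3 and post2 below 0.008 m or horizontal distance between head3 and post3 below 0.008 m or horizontal distance between head3 and post4 below 0.008 m or horizontal distance between head3 and post5 below 0.008 m)) or (horizontal distance between head4 and loading_place above 0.03 m and z of head4 in the frame of loading_place between 0.006 and 0.013 m and (horizontal distance between head4 and post0 below 0.008 m or horizontal distance between head4 and post1 below 0.008 m or horizontal distance between head4 and post2 below 0.008 m or horizontal distance between head4 and post3 below 0.008 m or horizontal distance between head4 and post4 below 0.008 m or horizontal distance between head4 and post5 below 0.008 m))).
It fails at once if the cheese, the knife or the bowl is moved more than 3 cm (distance of any of cheese_chunk, almond_knife, bowl from where it was at the start of the episode above 0.03 m).
Of head1, head2, head3, head4 only 3 to 4 are there at a start; the rules pass over those that are not, and their reading is None.
At some moment in a run one of head1, head2, head3, head4 may be knocked a few centimetres aside while the robot is not near it.
It also fails if it takes over 210 s, if anything falls off the work surface, if the arm or the gripper's body presses on something with over 40 N, if the wrist force passes 120 N, or if a joint passes its speed limit or range.

## Working session

There is one attempt and no reset: what is moved stays moved. The work goes in short steps, Python scripts to look and compute and a tool call to move; the robot and the scene stay as the last step left them, time stands still between calls to the robot, and variables do not carry over. Pictures are saved under pics/ and viewed, at most 16 in all, crops included, and the job is handed in when it is done.

Besides the shell and the picture viewer there is one more tool, called after "Request:" by a JSON object that holds its "api" and its "payload". apply_moves: Moves the arm, as the interface text tells. Its arguments: {"type":"object","properties":{"targets":{"type":"array"},"squeeze":{"type":"number"}},"required":["targets"]}

```bash
mkdir -p pics; python3 - <<'E'
from plant import ctrl
import cv2,numpy as np,pickle
s=ctrl.observe(); print({k:np.round(v,3) for k,v in s.items()}, ctrl.grasp_offset)
for n in ["scene","top"]:
    f=ctrl.grab_frame(n); pickle.dump(f,open(n+'.pkl','wb'))
    print(n,f['intrinsics'],f['R'],f['t'])
    cv2.imwrite(f'pics/{n}0.png',f['pixels'][:,:,::-1])
f=ctrl.grab_frame("wrist"); print(f['intrinsics'],f['hand_eye'])
E
```

```text
{'time_s': np.float64(0.0), 'q': array([ 1.232,  0.333, -0.065,  1.461,  0.022,  1.35 , -0.089]), 'joint_velocities': array([ 0.   , -0.   ,  0.001,  0.   , -0.   ,  0.   , -0.001]), 'joint_torque': array([ 1.0000e-03, -6.2545e+01,  4.9000e-02, -3.9159e+01,  1.6000e-02,
        1.0000e-02,  0.0000e+00]), 'position': array([ 0.194, -0.594,  0.231]), 'eef_rot': array([-3.101, -0.494,  0.   ]), 'ft_force': array([ 0.345, -0.024, -0.897]), 'moment': array([-0.002,  0.004, -0.031]), 'finger_force': np.float64(0.0), 'finger_gap': np.float64(1.002)} 0.0187
scene [[499.0502006    0.         255.73859519]
 [  0.         499.0502006  188.60271786]
 [  0.           0.           1.        ]] [[-0.05049932  0.99852326  0.0200281 ]
 [ 0.70340014  0.04979564 -0.7090477 ]
 [-0.70899793 -0.02171866 -0.70487604]] [ 0.02457332 -0.35681909  1.92246441]
top [[490.17878963   0.         252.92278866]
 [  0.         490.17878963 192.50505403]
 [  0.           0.           1.        ]] [[ 0.0039527  -0.9999776   0.0054017 ]
 [-0.99742583 -0.00432924 -0.07157495]
 [ 0.07159673 -0.00510488 -0.9974206 ]] [-0.00667267  0.59039989  1.68844349]
[[297.31863964   0.         253.11584143]
 [  0.         297.31863964 191.16845641]
 [  0.           0.           1.        ]] [[-2.58532472e-05 -9.54647899e-01 -2.97737113e-01  7.56631289e-02]
 [ 9.99999882e-01  1.19680364e-04 -4.70568988e-04 -1.47658925e-04]
 [ 4.84860981e-04 -2.97737090e-01  9.54647783e-01 -1.41870097e-01]
 [ 0.00000000e+00  0.00000000e+00  0.00000000e+00  1.00000000e+00]]
```

View pics/top0.png

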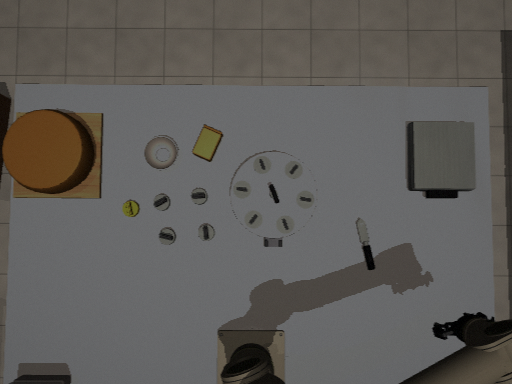

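View pics/scene0.png

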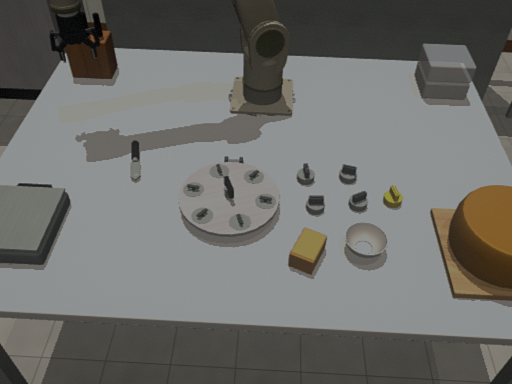

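The top view shows four grey heads at about (162,202), (199,196), (167,236) and (206,232), and a yellow decoy at (131,208). The hub is at (273,193) and the tongue at (273,242).

```bash
cat > h.py <<'E'
import numpy as np,cv2,pickle
from scipy.spatial.transform import Rotation as Ro
def cast(f,uv,z):
    d=np.linalg.inv(f['intrinsics'])@np.array([uv[0],uv[1],1.]); R,t=f['R'],f['t']
    c=-R.T@t; d=R.T@d; return c+d*(z-c[2])/d[2]
def proj(f,X):
    p=f['intrinsics']@(f['R']@np.array(X)+f['t']); return p[:2]/p[2]
def wpose(s,f):
    T=np.eye(4); T[:3,:3]=Ro.from_rotvec(s['eef_rot']).as_matrix(); T[:3,3]=s['position']; return T@f['hand_eye']
def wcast(T,K,uv,z):
    a=(np.array(uv)-K[:2,2])/K[0,0]; r=np.linalg.norm(a)+1e-12
    d=T[:3,:3]@np.array([*(a/r*np.sin(r)),np.cos(r)]); return T[:3,3]+d*(z-T[2,3])/d[2]
def wproj(T,K,X):
    p=T[:3,:3].T@(np.array(X)-T[:3,3]); th=np.arctan2(np.hypot(*p[:2]),p[2])
    return K[:2,2]+K[0,0]*th*p[:2]/np.hypot(*p[:2])
def plan(s,X,yaw=None):
    """slide/turn for TCP target X and yaw (deg) of tool y axis (mod 180)"""
    R=Ro.from_rotvec(s['eef_rot']).as_matrix()
    y0=np.degrees(np.arctan2(R[1,1],R[0,1]))
    tr=0 if yaw is None else ((yaw-y0+90)%180-90)
    print('slide',np.round(R.T@(np.array(X)-s['position'])/.5,4),'yawY %.2f'%y0,'worldturn %.1f turn share %.3f'%(tr,-tr/30),'q7 %.2f'%s['q'][6])
def blob(m):
    n,l,st,c=cv2.connectedComponentsWithStats(m.astype(np.uint8)); return [(st[i,4],c[i],l==i) for i in range(1,n)]
def axis(m):
    ys,xs=np.nonzero(m); p=np.c_[xs,ys].astype(float); w,v=np.linalg.eigh(np.cov(p.T)); return p.mean(0),v[:,1],np.sqrt(w)
E
python3 - <<'E'
from h import *
f=pickle.load(open('top.pkl','rb')); im=f['pixels']; 
for n,uv,z in [('h1',(162,202),.024),('h2',(199,196),.024),('h3',(167,236),.024),('h4',(206,232),.024),('dec',(131,208),.024),('hub',(273,193),.096),('tong',(273,242),.04),('bowl',(161,152),.05),('cheese',(207,143),.055),('kn',(366,244),0)]: print(n,cast(f,uv,z).round(3))
c=cv2.resize(im[140:260,110:330],None,fx=3.6,fy=3.6,interpolation=cv2.INTER_CUBIC)[:,:,::-1]
cv2.imwrite('pics/topcrop.png',c)
E
```

```text
h1 [0.556 0.311 0.024]
h2 [0.577 0.183 0.024]
h3 [0.438 0.292 0.024]
h4 [0.453 0.158 0.024]
dec [0.534 0.419 0.024]
hub [ 0.584 -0.071  0.096]
tong [ 0.419 -0.074  0.04 ]
bowl [0.727 0.313 0.05 ]
cheese [0.758 0.155 0.055]
kn [ 0.413 -0.402  0.   ]
```

View pics/topcrop.png

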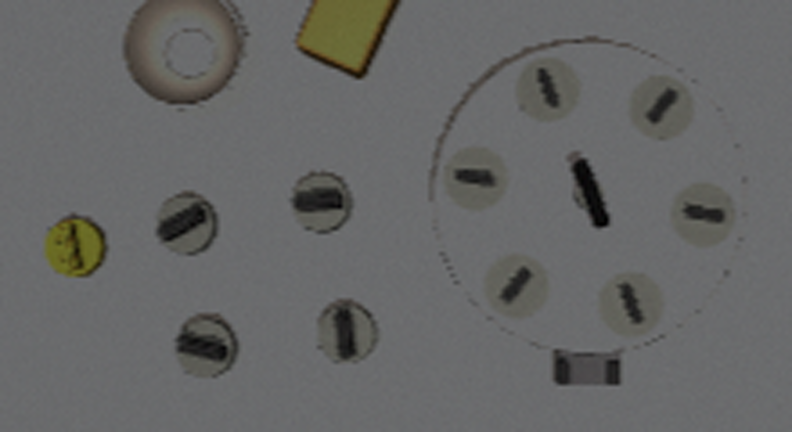

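The crop shows the six crossbars, the hub bar (slanted), and the two tongue prongs at about (561,368) and (613,368) in the crop. The dark blades on the heads stand out clearly.

```bash
python3 - <<'E'
from h import *
f=pickle.load(open('top.pkl','rb')); S=4; x0,y0=110,140
c=cv2.resize(f['pixels'][140:260,110:330],None,fx=S,fy=S,interpolation=cv2.INTER_CUBIC)
g=cv2.cvtColor(c,cv2.COLOR_RGB2GRAY).astype(int); hsv=cv2.cvtColor(c,cv2.COLOR_RGB2HSV)
print(np.percentile(g,[1,5,50]))
m=(g<62)
bars=[]
for a,cc,mm in blob(m):
    if a<80: continue
    p,v,w=axis(mm); un=lambda q:((q[0]+.5)/S-.5+x0,(q[1]+.5)/S-.5+y0)
    z=.0595
    X=cast(f,un(p),z); D=cast(f,un(p+10*v),z)-X
    print(a,(p/S*3.6).round(),np.round(X[:2],4),'ang %.1f'%(np.degrees(np.arctan2(D[1],D[0]))%180),w.round(1))
E
```

```text
[ 31.  74. 107.]
1204 [360.  47.] [0.7237 0.1448] ang 127.0 [15.9 35. ]
532 [548.  88.] [ 0.6857 -0.0338] ang 21.0 [ 3.6 12.1]
485 [178.  95.] [0.6773 0.3172] ang 85.6 [ 6.8 27.9]
578 [662. 106.] [ 0.6691 -0.1423] ang 141.8 [ 4.  11.9]
1513 [590. 193.] [ 0.5856 -0.0746] ang 21.0 [ 5.6 22.3]
597 [475. 177.] [0.6005 0.035 ] ang 81.9 [ 4.2 11.7]
1245 [319. 200.] [0.5779 0.1823] ang 94.5 [ 6.8 15. ]
1585 [187. 223.] [0.5556 0.3065] ang 108.7 [10.8 17.8]
594 [704. 213.] [ 0.5667 -0.1824] ang 80.1 [ 4.  12.3]
340 [ 98. 245.] [0.5338 0.3905] ang 0.9 [ 5.9 18.7]
370 [ 76. 247.] [0.5325 0.4112] ang 11.6 [ 2.4 14.5]
565 [516. 285.] [ 0.4985 -0.0043] ang 142.5 [ 3.9 11.8]
543 [631. 303.] [ 0.4817 -0.1129] ang 21.0 [ 3.6 12.6]
1133 [345. 331.] [0.4539 0.1563] ang 6.2 [ 5.6 16.9]
295 [229. 339.] [0.4461 0.2653] ang 17.4 [ 4.5 16.3]
1325 [202. 346.] [0.4398 0.2903] ang 74.1 [ 7.  15.8]
562 [562. 369.] [ 0.4194 -0.048 ] ang 10.1 [4.9 9.7]
422 [612. 371.] [ 0.4173 -0.0952] ang 178.3 [4.4 8. ]
```

```bash
python3 - <<'E'
from h import *
from plant import ctrl
s=ctrl.observe(); plan(s,[.5837,-.0735,.2],111)
E
```

```text
slide [ 1.0641 -0.7471  0.0621] yawY -71.91 worldturn 2.9 turn share -0.097 q7 -0.09
```

Request:
{"api": "apply_moves", "payload": {"targets": [{"slide":[1,-0.747,0.0],"turn":-0.1,"gripper":1},{"slide":[1,-0.747,0.0],"turn":-0.1,"gripper":1},{"slide":[1,-0.747,0.0],"turn":-0.1,"gripper":1},{"slide":[1,-0.747,0.0],"turn":-0.1,"gripper":1},{"slide":[1,-0.747,0.0],"turn":-0.1,"gripper":1},{"slide":[1,-0.747,0.0],"turn":-0.1,"gripper":1},{"slide":[1,-0.747,0.0],"turn":-0.1,"gripper":1},{"slide":[1,-0.747,0.0],"turn":-0.1,"gripper":1},{"slide":[1,-0.747,0.0],"turn":-0.1,"gripper":1},{"slide":[1,-0.747,0.0],"turn":-0.1,"gripper":1},{"slide":[1,-0.747,0.0],"turn":-0.1,"gripper":1},{"slide":[1,-0.747,0.0],"turn":-0.1,"gripper":1}], "squeeze": 60}}

```text
time_s: 1.65
position: [0.5532, -0.084, 0.2309]
eef_rot: [3.088, 0.575, -0.001]
ft_force: [0.3, -0.3, 0.5]
finger_gap: 1.004
finger_force: 0.0
```

```bash
cat >> h.py <<'E'
def wgrab(ctrl,name):
    s=ctrl.observe(); f=ctrl.grab_frame('wrist'); T=wpose(s,f); cv2.imwrite(f'pics/{name}.png',f['pixels'][:,:,::-1]); return s,f['pixels'],T,f['intrinsics']
def rect(im,T,K,c,z,half,mm=1.,):
    """orthorectified patch of plane z around c: column=+x-> down? row i: x=c0+half-i*mm ; col j: y=c1+half-j*mm"""
    n=int(2*half/mm*1000); j,i=np.meshgrid(np.arange(n),np.arange(n)); X=np.stack([c[0]+half-i*mm/1000,c[1]+half-j*mm/1000,np.full(i.shape,z)],-1)
    p=(X-T[:3,3])@T[:3,:3]; h=np.hypot(p[...,0],p[...,1])+1e-9; k=K[0,0]*np.arctan2(h,p[...,2])/h
    return cv2.remap(im,(K[0,2]+k*p[...,0]).astype(np.float32),(K[1,2]+k*p[...,1]).astype(np.float32),cv2.INTER_LINEAR)
E
python3 - <<'E'
from h import *
from plant import ctrl
s,im,T,K=wgrab(ctrl,'w1'); pickle.dump((s,im,T,K),open('w1.pkl','wb'))
cv2.imwrite('pics/w1r.png',np.hstack([cv2.cvtColor(rect(im,T,K,(.53,-.0735),.0595,.2),cv2.COLOR_RGB2BGR),cv2.cvtColor(rect(im,T,K,(.53,-.0735),.096,.2),cv2.COLOR_RGB2BGR)]))
plan(s,[.5837,-.0735,.2],111)
E
```

```text
slide [0.0646 0.0023 0.0617] yawY -68.89 worldturn -0.1 turn share 0.004 q7 -1.23
```

View pics/w1r.png

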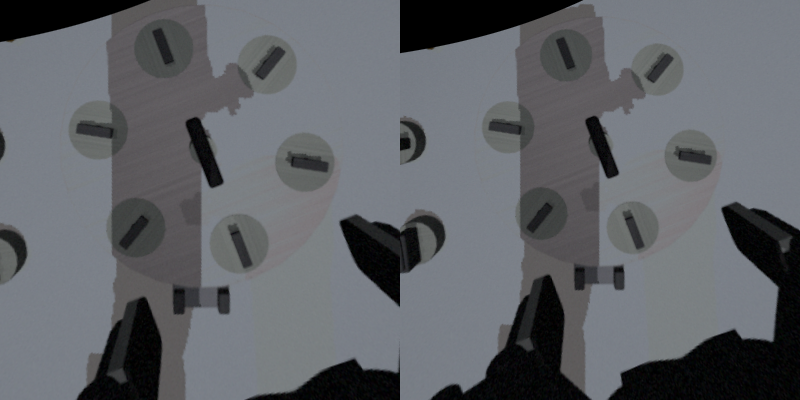

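View pics/w1.png

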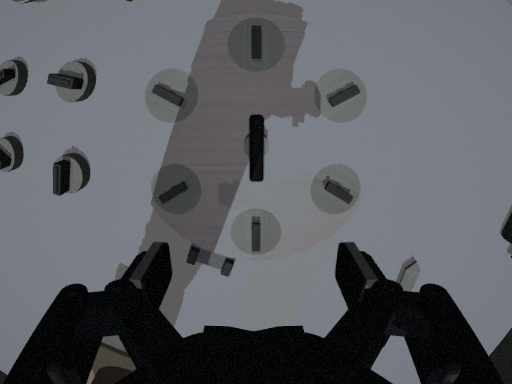

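The wrist picture shows the hub bar upright at (257,148), six crossbars around it, the prongs at (193,254) and (228,266), and the heads on the left.

```bash
cat >> h.py <<'E'
def wbars(im,T,K,z,thr,amin,amax,roi=None):
    g=cv2.cvtColor(im,cv2.COLOR_RGB2GRAY); out=[]
    for a,c,m in blob(g<thr):
        if not amin<a<amax: continue
        p,v,w=axis(m); X=wcast(T,K,p,z); A=wcast(T,K,p+8*v,z)-wcast(T,K,p-8*v,z)
        out.append((a,p,X[:2],np.degrees(np.arctan2(A[1],A[0]))%180,w))
    return out
E
python3 - <<'E'
from h import *
s,im,T,K=pickle.load(open('w1.pkl','rb'))
for a,p,X,an,w in wbars(im,T,K,.0595,55,60,1500): print(a,p.round(),X.round(4),round(an,1),w.round(1), 'z44',wcast(T,K,p,.044)[:2].round(4),'z25',wcast(T,K,p,.05)[:2].round(4))
E
```

```text
329 [256.  41.] [ 0.6842 -0.0362] 21.7 [2.9 9.6] z44 [ 0.6871 -0.0352] z25 [ 0.686  -0.0356]
317 [20. 77.] [0.5681 0.2456] 10.7 [3.5 9.9] z44 [0.5654 0.2605] z25 [0.5665 0.2548]
289 [88. 82.] [0.5872 0.132 ] 11.7 [ 3.8 10.9] z44 [0.5854 0.1413] z25 [0.5861 0.1377]
185 [ 6. 75.] [0.5655 0.2752] 126.6 [3.3 4.8] z44 [0.5626 0.2917] z25 [0.5638 0.2853]
409 [65. 81.] [0.5802 0.1657] 95.8 [3.4 9.8] z44 [0.578  0.1767] z25 [0.5788 0.1725]
302 [168.  95.] [0.5999 0.031 ] 81.2 [2.7 9.3] z44 [0.5987 0.0354] z25 [0.5992 0.0337]
290 [344.  95.] [ 0.6675 -0.1429] 140.1 [2.7 9. ] z44 [ 0.6696 -0.1472] z25 [ 0.6688 -0.1455]
943 [256. 147.] [ 0.5798 -0.0766] 21.2 [ 4.2 18.6] z44 [ 0.5776 -0.0776] z25 [ 0.5785 -0.0772]
289 [ 16. 150.] [0.4705 0.2294] 27.5 [3.3 9.4] z44 [0.4629 0.2435] z25 [0.4658 0.238 ]
161 [  4. 159.] [0.4499 0.2526] 22.3 [3.  4.8] z44 [0.4412 0.2679] z25 [0.4446 0.262 ]
294 [ 81. 167.] [0.4862 0.1139] 40.5 [ 3.9 10.4] z44 [0.4794 0.1223] z25 [0.482 0.119]
540 [ 61. 177.] [0.4626 0.1423] 2.3 [4.7 9.4] z44 [0.4546 0.1521] z25 [0.4577 0.1483]
301 [173. 192.] [ 0.4986 -0.0075] 140.8 [2.8 8.8] z44 [ 0.4924 -0.005 ] z25 [ 0.4948 -0.006 ]
266 [338. 192.] [ 0.5667 -0.1817] 80.2 [2.6 8.4] z44 [ 0.5638 -0.1879] z25 [ 0.5649 -0.1855]
196 [508. 230.] [ 0.6182 -0.4907] 37.2 [2.6 7.1] z44 [ 0.6179 -0.5122] z25 [ 0.618  -0.5039]
229 [255. 236.] [ 0.4823 -0.114 ] 21.5 [2.3 8.3] z44 [ 0.4753 -0.1168] z25 [ 0.478  -0.1157]
208 [194. 254.] [ 0.4313 -0.0538] 164.3 [3.8 5.2] z44 [ 0.4218 -0.0536] z25 [ 0.4255 -0.0537]
152 [227. 266.] [ 0.4306 -0.0965] 0.3 [2.6 4.9] z44 [ 0.421  -0.0985] z25 [ 0.4247 -0.0977]
```

Request:
{"api": "apply_moves", "payload": {"targets": [{"slide":[0.063,0.005,0.1],"turn":0,"gripper":1},{"slide":[0.063,0.005,0.2],"turn":0,"gripper":0.2},{"slide":[0.063,0.005,0.28],"turn":0,"gripper":0},{"slide":[0.063,0.005,0.33],"turn":0,"gripper":0},{"slide":[0.063,0.005,0.33],"turn":0,"gripper":0},{"slide":[0.063,0.005,0.33],"turn":0,"gripper":-1},{"slide":[0.063,0.005,0.33],"turn":0,"gripper":-1},{"slide":[0.063,0.005,0.33],"turn":0,"gripper":-1},{"slide":[0.063,0.005,0.33],"turn":0,"gripper":-1},{"slide":[0.063,0.005,0.33],"turn":0,"gripper":-1}], "squeeze": 50}}

```text
time_s: 2.95
position: [0.5839, -0.0751, 0.0679]
eef_rot: [3.088, 0.574, 0.001]
ft_force: [-6.0, 0.6, 6.7]
finger_gap: 0.274
finger_force: 49.3
```

Request:
{"api": "apply_moves", "payload": {"targets": [{"slide":[0,0,0],"turn":0.3,"gripper":-1},{"slide":[0,0,0],"turn":0.55,"gripper":-1},{"slide":[0,0,0],"turn":0.7,"gripper":-1},{"slide":[0,0,0],"turn":0.7,"gripper":-1},{"slide":[0,0,0],"turn":0.7,"gripper":-1},{"slide":[0,0,0],"turn":0.7,"gripper":0.2},{"slide":[0,0,0],"turn":0.7,"gripper":0.2},{"slide":[0,0,-0.02],"turn":0.7,"gripper":0.2},{"slide":[0,0,-0.1],"turn":0.7,"gripper":0.2},{"slide":[0,0,-0.2],"turn":0.7,"gripper":0.2},{"slide":[0,0,-0.3],"turn":0.7,"gripper":0.2},{"slide":[0,0,-0.3],"turn":0.7,"gripper":1}]}}

```text
time_s: 4.45
position: [0.586, -0.0746, 0.2216]
eef_rot: [3.14, 0.003, 0.013]
ft_force: [0.6, -0.7, -0.8]
finger_gap: 0.791
finger_force: 0.0
```

```bash
python3 - <<'E'
from h import *
from plant import ctrl
s,im,T,K=wgrab(ctrl,'w2'); pickle.dump((s,im,T,K),open('w2.pkl','wb')); print(s['position'],s['eef_rot'],s['q'][6])
for a,p,X,an,w in wbars(im,T,K,.0595,55,100,1500): print(a,p.round(),X.round(4),round(an,1),w.round(1), 'z44',wcast(T,K,p,.044)[:2].round(4))
f=ctrl.grab_frame('top'); pickle.dump(f,open('top.pkl','wb'))
E
```

```text
[ 0.58595251 -0.07460761  0.22162184] [3.14032629e+00 2.83014699e-03 1.29095529e-02] -1.6208532340146502
379 [10. 84.] [0.7124 0.2404] 172.5 [ 3.2 16.4] z44 [0.7151 0.2564]
261 [253.  76.] [ 0.689  -0.0748] 3.9 [2.3 9.7] z44 [ 0.6905 -0.0748]
314 [166. 128.] [0.637  0.0166] 58.1 [3. 9.] z44 [0.6358 0.0212]
227 [342. 128.] [ 0.6381 -0.1684] 118.3 [2.7 9.3] z44 [ 0.637  -0.1732]
992 [253. 183.] [ 0.5771 -0.075 ] 0.0 [ 4.3 19.1] z44 [ 0.5728 -0.075 ]
293 [ 81. 170.] [0.5945 0.1294] 18.5 [ 3.6 10.4] z44 [0.5911 0.1397]
286 [ 19. 186.] [0.5747 0.2421] 16.5 [3.3 9.2] z44 [0.5704 0.2582]
387 [ 60. 179.] [0.5828 0.1636] 97.3 [3.5 9.2] z44 [0.5789 0.1758]
186 [  6. 192.] [0.5669 0.2747] 126.0 [2.9 5.4] z44 [0.5621 0.2924]
266 [172. 223.] [0.5304 0.0173] 118.9 [2.8 8. ] z44 [0.5238 0.0219]
253 [335. 223.] [ 0.5298 -0.1684] 58.5 [2.6 8.1] z44 [ 0.5232 -0.1732]
295 [106. 249.] [0.492  0.1111] 42.4 [3.6 9.9] z44 [0.4835 0.1206]
272 [ 42. 252.] [0.4768 0.2259] 29.8 [3.2 8.8] z44 [0.4675 0.2412]
186 [253. 266.] [ 0.4753 -0.0745] 179.7 [2. 8.] z44 [ 0.4658 -0.0745]
357 [ 29. 264.] [0.4521 0.2652] 81.7 [4.2 7. ] z44 [0.4415 0.2825]
154 [236. 294.] [ 0.4334 -0.0536] 179.3 [2.6 4.8] z44 [ 0.4219 -0.0525]
114 [271. 293.] [ 0.435  -0.0972] 177.3 [2.6 4.6] z44 [ 0.4235 -0.0984]
129 [507. 377.] [ 0.0559 -0.7466] 15.1 [2.5 5. ] z44 [ 0.0251 -0.7809]
```

View pics/w2.png

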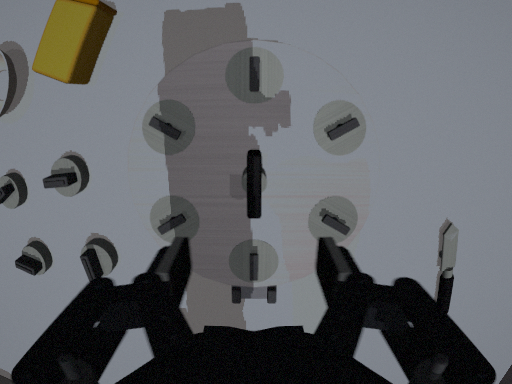

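The carousel has clicked: the bar is straight up and the loading post at (253,266) is centred between the prongs. Next I'll go over the nearest head, the one at (92,262).

Request:
{"api": "apply_moves", "payload": {"targets": [{"slide":[-0.26,-0.453,0],"turn":-0.13,"gripper":1},{"slide":[-0.26,-0.453,0],"turn":-0.13,"gripper":1},{"slide":[-0.26,-0.453,0],"turn":-0.13,"gripper":1},{"slide":[-0.26,-0.453,0],"turn":-0.13,"gripper":1},{"slide":[-0.26,-0.453,0],"turn":-0.13,"gripper":1},{"slide":[-0.26,-0.453,0],"turn":-0.13,"gripper":1},{"slide":[-0.26,-0.453,0],"turn":-0.13,"gripper":1}]}}

```text
time_s: 5.42
position: [0.4539, 0.1499, 0.2157]
eef_rot: [3.14, 0.106, -0.001]
ft_force: [0.3, 0.1, 0.0]
finger_gap: 1.004
finger_force: 0.0
```

```bash
cat > look.py <<'E'
import sys
from h import *
from plant import ctrl
# usage: look.py name zbar : bars near TCP and round caps
s,im,T,K=wgrab(ctrl,sys.argv[1]); z=float(sys.argv[2])
R=Ro.from_rotvec(s['eef_rot']).as_matrix(); print('TCP',s['position'].round(4),'yawY %.2f'%np.degrees(np.arctan2(R[1,1],R[0,1])),'q',s['q'].round(2),'t',s['time_s'])
best=sorted(wbars(im,T,K,z,55,60,2500),key=lambda b:np.linalg.norm(b[2]-s['position'][:2]))[:2]
for a,p,X,an,w in best: print('bar',a,p.round(1),X.round(4),round(an,1),w.round(1))
r=rect(im,T,K,s['position'],z,.06,.25); cv2.imwrite(f'pics/{sys.argv[1]}r.png',r[:,:,::-1])
E
python3 look.py w3 .05
```

```text
TCP [0.4539 0.1499 0.2157] yawY -86.14 q [ 0.24  0.06 -0.67  1.83  0.04  1.27 -1.94] t 5.425
bar 608 [246.5 172.9] [0.4533 0.157 ] 6.5 [ 4.1 12. ]
bar 106 [248.8 148.1] [0.4801 0.1563] 88.9 [ 3.3 11.1]
```

View pics/w3r.png

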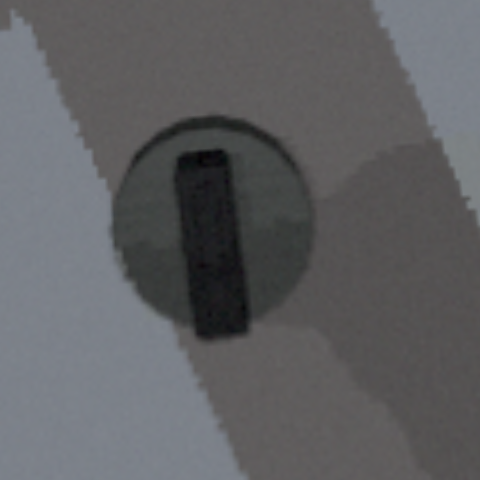

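The head's blade shows clearly. Its top face runs from about (200,165) to (222,338) in the patch, tilted 6.8°, which puts the head at about (0.4512, 0.1567).

Request:
{"api": "apply_moves", "payload": {"targets": [{"slide":[-0.004,-0.014,0.1],"turn":-0.097,"gripper":0.2},{"slide":[-0.004,-0.014,0.2],"turn":-0.097,"gripper":0.0},{"slide":[-0.004,-0.014,0.3],"turn":-0.097,"gripper":0},{"slide":[-0.004,-0.014,0.35],"turn":-0.097,"gripper":0},{"slide":[-0.004,-0.014,0.374],"turn":-0.097,"gripper":0},{"slide":[-0.004,-0.014,0.374],"turn":-0.097,"gripper":0},{"slide":[-0.004,-0.014,0.374],"turn":-0.097,"gripper":-1},{"slide":[-0.004,-0.014,0.374],"turn":-0.097,"gripper":-1},{"slide":[-0.004,-0.014,0.374],"turn":-0.097,"gripper":-1},{"slide":[-0.004,-0.014,0.374],"turn":-0.097,"gripper":-1},{"slide":[-0.004,-0.014,0.374],"turn":-0.097,"gripper":-1}], "squeeze": 60}}

```text
time_s: 6.85
position: [0.4518, 0.1583, 0.0303]
eef_rot: [3.136, 0.189, 0.003]
ft_force: [-1.0, -2.0, 7.6]
finger_gap: 0.146
finger_force: 61.2
```

```bash
cat >> h.py <<'E'
def trect(im,T,K,s,z,off=(0,0),half=.06,mm=.25):
    """patch in tool axes: row i -> u=off0+half-i*mm, col j -> v=off1-half+j*mm"""
    R=Ro.from_rotvec(s['eef_rot']).as_matrix(); n=int(2*half/mm*1000); j,i=np.meshgrid(np.arange(n),np.arange(n))
    ex=np.array([R[0,0],R[1,0],0]);ey=np.array([R[0,1],R[1,1],0]); ex/=np.linalg.norm(ex);ey/=np.linalg.norm(ey)
    X=s['position']*[1,1,0]+[0,0,z]+(off[0]+half-i[...,None]*mm/1000)*ex+(off[1]-half+j[...,None]*mm/1000)*ey
    p=(X-T[:3,3])@T[:3,:3]; h=np.hypot(p[...,0],p[...,1])+1e-9; k=K[0,0]*np.arctan2(h,p[...,2])/h
    return cv2.remap(im,(K[0,2]+k*p[...,0]).astype(np.float32),(K[1,2]+k*p[...,1]).astype(np.float32),cv2.INTER_LINEAR)
def barfit(r,L,off=(0,0),half=.06,mm=.25,thr=55):
    """dark bar roughly along rows; far end (bottom) + L/2. returns u,v (m), angle deg (world ccw sense from tool x), width, length mm"""
    g=cv2.GaussianBlur(cv2.cvtColor(r,cv2.COLOR_RGB2GRAY),(5,5),0); n=g.shape[0]
    bl=[b for b in blob(g<thr) if 400<b[0]<14000]
    a,c,m=min(bl,key=lambda b:np.hypot(*(b[1]-n/2)))
    ys,xs=np.nonzero(m); rows=np.unique(ys); mid=np.array([xs[ys==y].mean() for y in rows]); wd=np.array([(ys==y).sum() for y in rows])
    lo,hi=rows[0],rows[-1]; k=(rows>hi-L/mm*1000*.85)&(rows<hi-L/mm*1000*.15)
    P=np.polyfit(rows[k],mid[k],1); an=np.degrees(np.arctan(P[0]))
    yb=hi-np.sin(abs(np.arctan(P[0])))*np.median(wd[k])/2 ; yc=yb-L/2/mm*1000*np.cos(np.arctan(P[0])); xc=np.polyval(P,yc)
    return off[0]+half-yc*mm/1000, off[1]-half+xc*mm/1000, an, np.median(wd[k])*mm, (hi-lo)*mm
E
python3 - <<'E'
from h import *
s,im,T,K=pickle.load(open('w2.pkl','rb'))
off=(-.1107,0.); r=trect(im,T,K,s,.0595,off); u,v,an,w,l=barfit(r,.036,off)
R=Ro.from_rotvec(s['eef_rot']).as_matrix(); print('bar',u,v,an,w,l,(s['position']+R@[u,v,0])[:2])
off=(.1,0.); r2=trect(im,T,K,s,.0595,off); u,v,an,w,l=barfit(r2,.036,off)
print('bar opp',(s['position']+R@[u,v,0])[:2],an,w,l)
cv2.imwrite('pics/post.png',np.hstack([r,r2])[:,:,::-1].repeat(1,0)[:, :])
import glob
im3=cv2.imread('pics/w3.png')[:,:,::-1]
E
```

```text
bar -0.11317765811985453 -0.0005591975001998581 0.31408427309503395 8.25 39.5 [ 0.47277786 -0.07425299]
bar opp [ 0.69177564 -0.07440929] 5.555266665783931 8.5 35.75
```

View pics/post.png

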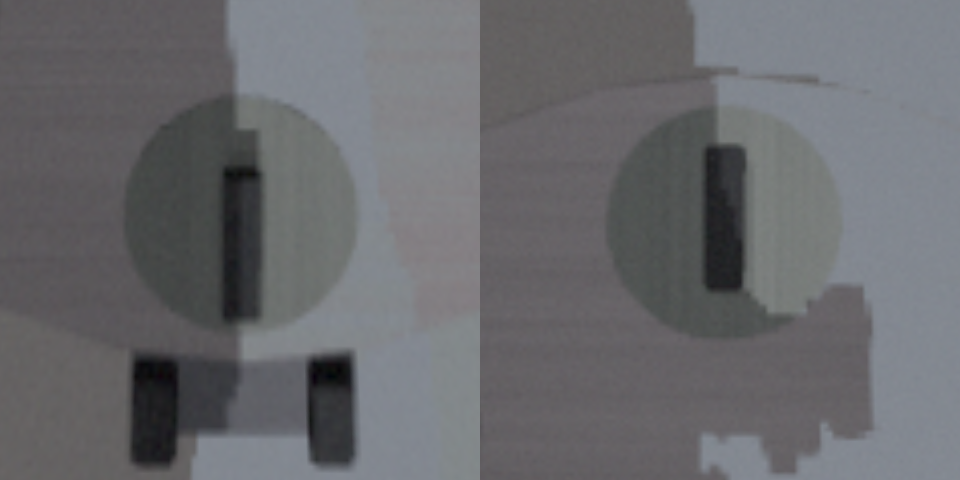

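Left patch: loading crossbar top at cols 223-262, rows 180-320, giving about (0.4727, -0.0752). Now I'll lift the head and carry it there.

Request:
{"api": "apply_moves", "payload": {"targets": [{"slide":[0,0,-0.1],"turn":0,"gripper":-1},{"slide":[0,0,-0.2],"turn":0,"gripper":-1},{"slide":[-0.014,0.12,-0.2],"turn":0.23,"gripper":-1},{"slide":[-0.014,0.24,-0.2],"turn":0.23,"gripper":-1},{"slide":[-0.014,0.36,-0.2],"turn":0.23,"gripper":-1},{"slide":[-0.014,0.44,-0.2],"turn":0.23,"gripper":-1},{"slide":[-0.014,0.469,-0.2],"turn":0.23,"gripper":-1},{"slide":[-0.014,0.469,-0.2],"turn":0.23,"gripper":-1},{"slide":[-0.014,0.469,-0.2],"turn":0.23,"gripper":-1}]}}

```text
time_s: 7.98
position: [0.472, -0.0736, 0.1293]
eef_rot: [-3.141, -0.003, 0.0]
ft_force: [-0.3, 0.8, -3.3]
finger_gap: 0.146
finger_force: 59.9
```

```bash
cat > chk.py <<'E'
import sys
from h import *
from plant import ctrl
s=ctrl.observe(); plan(s,[float(a) for a in sys.argv[1:4]],float(sys.argv[4])); print(s['position'].round(4),'f',s['ft_force'].round(1),'m',s['moment'].round(2),'gap %.3f'%s['finger_gap'],'q',s['q'].round(2),'t %.2f'%s['time_s'])
E
python3 chk.py .4728 -.0752 .074 90; python3 - <<'E'
from h import *
from plant import ctrl
s,im,T,K=wgrab(ctrl,'w4'); r=trect(im,T,K,s,.13,half=.09,mm=.375)
cv2.imwrite('pics/w4x.png',np.hstack([cv2.resize(im,(512,384)),cv2.resize(r,(288,288))[0:288].copy() if 0 else np.pad(cv2.resize(r,(288,288)),((0,96),(0,0),(0,0)))])[:,:,::-1])
E
```

```text
slide [0.0015 0.0033 0.1106] yawY -89.87 worldturn -0.1 turn share 0.004 q7 -1.56
[ 0.472  -0.0736  0.1293] f [-0.3  0.8 -3.3] m [ 0.02 -0.01  0.03] gap 0.146 q [ 0.52  0.13 -0.48  1.94  0.07  1.08 -1.56] t 7.97
```

View pics/w4x.png

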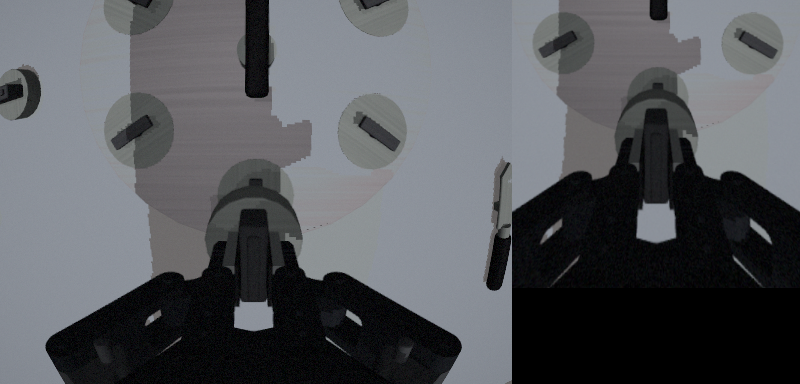

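The head is held centred: cap centre column 254 against the post tip at column 256. Lowering carefully.

Request:
{"api": "apply_moves", "payload": {"targets": [{"slide":[0.002,0.003,0.04],"turn":0,"gripper":-1},{"slide":[0.002,0.003,0.07],"turn":0,"gripper":-1},{"slide":[0.002,0.003,0.08],"turn":0,"gripper":-1},{"slide":[0.002,0.003,0.086],"turn":0,"gripper":-1},{"slide":[0.002,0.003,0.086],"turn":0,"gripper":-1},{"slide":[0.002,0.003,0.086],"turn":0,"gripper":-1}]}}

```text
time_s: 8.78
position: [0.4734, -0.0768, 0.0868]
eef_rot: [3.141, 0.0, 0.001]
ft_force: [-0.1, 0.5, -2.8]
finger_gap: 0.146
finger_force: 59.9
```

```bash
python3 chk.py .4728 -.0752 .0743 90
```

```text
slide [-0.0012 -0.0033  0.0249] yawY -89.99 worldturn -0.0 turn share 0.000 q7 -1.59
[ 0.4734 -0.0768  0.0868] f [-0.1  0.5 -2.8] m [-0.02 -0.02  0.02] gap 0.146 q [ 0.51  0.19 -0.48  1.98  0.1   0.99 -1.59] t 8.78
```

Request:
{"api": "apply_moves", "payload": {"targets": [{"slide":[0,-0.002,0.01],"turn":0,"gripper":-1},{"slide":[0,-0.002,0.018],"turn":0,"gripper":-1},{"slide":[0,-0.002,0.023],"turn":0,"gripper":-1},{"slide":[0,-0.002,0.027],"turn":0,"gripper":-1},{"slide":[0,-0.002,0.027],"turn":0,"gripper":-1},{"slide":[0,-0.002,0.027],"turn":0,"gripper":-1}]}}

```text
time_s: 9.52
position: [0.473, -0.076, 0.0743]
eef_rot: [3.141, -0.0, -0.001]
ft_force: [-11.3, 0.3, 21.3]
finger_gap: 0.149
finger_force: 63.1
```

Request:
{"api": "apply_moves", "payload": {"targets": [{"slide":[-0.002,0,-0.002],"turn":0,"gripper":-1},{"slide":[-0.002,0,-0.002],"turn":0.25,"gripper":-1},{"slide":[-0.002,0,-0.002],"turn":0.5,"gripper":-1},{"slide":[-0.002,0,-0.002],"turn":0.75,"gripper":-1},{"slide":[-0.002,0,-0.002],"turn":1,"gripper":-1},{"slide":[-0.002,0,-0.002],"turn":1,"gripper":-1}]}}

```text
time_s: 10.28
position: [0.4729, -0.0755, 0.0743]
eef_rot: [-3.035, 0.811, -0.002]
ft_force: [1.5, 1.2, 2.9]
finger_gap: 0.146
finger_force: 60.7
```

```bash
python3 chk.py .4728 -.0752 .0743 60
```

```text
slide [-0.0004 -0.0005  0.    ] yawY -119.93 worldturn -0.1 turn share 0.002 q7 -2.11
[ 0.4729 -0.0755  0.0743] f [1.5 1.2 2.9] m [ 0.46 -0.22 -0.02] gap 0.146 q [ 0.45  0.2  -0.42  2.    0.1   0.96 -2.11] t 10.28
```

Request:
{"api": "apply_moves", "payload": {"targets": [{"slide":[0,0,0],"turn":0,"gripper":0.2},{"slide":[0,0,0],"turn":0,"gripper":0.2},{"slide":[0,0,-0.02],"turn":0,"gripper":0.2},{"slide":[0,0,-0.12],"turn":0,"gripper":0.2},{"slide":[0,0,-0.12],"turn":-0.35,"gripper":0.2},{"slide":[0,0,-0.12],"turn":-0.7,"gripper":0.2},{"slide":[0,0,-0.12],"turn":-1,"gripper":0.2}]}}

```text
time_s: 11.15
position: [0.4722, -0.0759, 0.1346]
eef_rot: [3.141, 0.01, 0.001]
ft_force: [0.1, 0.2, 0.2]
finger_gap: 0.599
finger_force: 0.0
```

Request:
{"api": "apply_moves", "payload": {"targets": [{"slide":[0,0,0],"turn":-0.35,"gripper":0.2},{"slide":[0,0,0],"turn":-0.7,"gripper":0.2},{"slide":[0,0,0],"turn":-1,"gripper":0.2}]}}

```text
time_s: 11.52
position: [0.4722, -0.0759, 0.1345]
eef_rot: [3.032, 0.822, 0.001]
ft_force: [-0.0, 0.2, -0.2]
finger_gap: 0.598
finger_force: 0.0
```

Request:
{"api": "apply_moves", "payload": {"targets": [{"slide":[0,0,0],"turn":-0.35,"gripper":0.2},{"slide":[0,0,0],"turn":-0.7,"gripper":0.2},{"slide":[0,0,0],"turn":-1,"gripper":0.2}]}}

```text
time_s: 11.9
position: [0.4722, -0.0759, 0.1344]
eef_rot: [2.715, 1.579, 0.0]
ft_force: [-0.0, 0.5, 0.2]
finger_gap: 0.6
finger_force: 0.0
```

Request:
{"api": "apply_moves", "payload": {"targets": [{"slide":[0,0,0],"turn":-0.35,"gripper":0.2},{"slide":[0,0,0],"turn":-0.7,"gripper":0.2},{"slide":[0,0,0],"turn":-1,"gripper":0.2}]}}

```text
time_s: 12.28
position: [0.4722, -0.0759, 0.1345]
eef_rot: [2.214, 2.228, 0.0]
ft_force: [-0.2, -0.6, 0.5]
finger_gap: 0.598
finger_force: 0.0
```

Request:
{"api": "apply_moves", "payload": {"targets": [{"slide":[0,0,0],"turn":-0.35,"gripper":0.2},{"slide":[0,0,0],"turn":-0.7,"gripper":0.2},{"slide":[0,0,0],"turn":-1,"gripper":0.2}]}}

```text
time_s: 12.65
position: [0.4722, -0.0759, 0.1345]
eef_rot: [1.562, 2.725, -0.0]
ft_force: [-0.0, 0.5, -0.6]
finger_gap: 0.594
finger_force: 0.0
```

Request:
{"api": "apply_moves", "payload": {"targets": [{"slide":[0,0,0],"turn":-0.35,"gripper":0.2},{"slide":[0,0,0],"turn":-0.7,"gripper":0.2},{"slide":[0,0,0],"turn":-1,"gripper":0.2},{"slide":[0,0,0],"turn":-1,"gripper":0.2}]}}

```text
time_s: 13.15
position: [0.4722, -0.076, 0.1343]
eef_rot: [0.814, 3.034, -0.0]
ft_force: [-0.1, -0.3, -0.1]
finger_gap: 0.599
finger_force: 0.0
```

```bash
python3 chk.py .4729 -.0755 .0743 60
```

```text
slide [-0.0008  0.0015  0.12  ] yawY 59.96 worldturn 0.0 turn share -0.001 q7 1.03
[ 0.4722 -0.076   0.1343] f [-0.1 -0.3 -0.1] m [-0.02 -0.02 -0.  ] gap 0.599 q [ 0.68  0.14 -0.65  1.93  0.1   1.1   1.03] t 13.15
```

Request:
{"api": "apply_moves", "payload": {"targets": [{"slide":[0,0.001,0.06],"turn":0,"gripper":0.2},{"slide":[0,0.001,0.1],"turn":0,"gripper":0.2},{"slide":[0,0.001,0.118],"turn":0,"gripper":0.2},{"slide":[0,0.001,0.118],"turn":0,"gripper":-1},{"slide":[0,0.001,0.118],"turn":0,"gripper":-1},{"slide":[0,0.001,0.118],"turn":0,"gripper":-1},{"slide":[0,0.001,0.118],"turn":0,"gripper":-1},{"slide":[0,0.001,0.118],"turn":0.3,"gripper":-1},{"slide":[0,0.001,0.118],"turn":0.6,"gripper":-1},{"slide":[0,0.001,0.118],"turn":0.9,"gripper":-1},{"slide":[0,0.001,0.118],"turn":1,"gripper":-1},{"slide":[0,0.001,0.118],"turn":1,"gripper":-1}]}}

```text
time_s: 14.65
position: [0.4732, -0.0756, 0.0758]
eef_rot: [1.57, 2.719, 0.001]
ft_force: [-0.7, -0.4, 6.7]
finger_gap: 0.149
finger_force: 59.3
```

```bash
python3 chk.py .4729 -.0755 .0743 15
```

```text
slide [ 0.0004 -0.0005  0.003 ] yawY 30.01 worldturn -15.0 turn share 0.500 q7 0.47
[ 0.4732 -0.0756  0.0758] f [-0.7 -0.4  6.7] m [-0.04  0.01 -0.07] gap 0.149 q [ 0.59  0.22 -0.57  1.99  0.14  0.97  0.47] t 14.65
```

Request:
{"api": "apply_moves", "payload": {"targets": [{"slide":[0,0,0],"turn":0.25,"gripper":-1},{"slide":[0,0,0],"turn":0.45,"gripper":-1},{"slide":[0,0,0],"turn":0.52,"gripper":-1},{"slide":[0,0,0],"turn":0.52,"gripper":-1}]}}

```text
time_s: 15.15
position: [0.4734, -0.0759, 0.0758]
eef_rot: [1.923, 2.481, 0.001]
ft_force: [0.8, -2.2, 6.3]
finger_gap: 0.149
finger_force: 59.3
```

```bash
python3 chk.py .5829 -.0752 .16 90
```

```text
slide [-0.0535  0.2127 -0.1679] yawY 14.46 worldturn 75.5 turn share -2.518 q7 0.21
[ 0.4734 -0.0759  0.0758] f [ 0.8 -2.2  6.3] m [-0.45 -0.22 -0.07] gap 0.149 q [ 0.56  0.21 -0.54  1.99  0.13  0.97  0.21] t 15.15
```

Request:
{"api": "apply_moves", "payload": {"targets": [{"slide":[0,0,0],"turn":0,"gripper":0.2},{"slide":[0,0,0],"turn":0,"gripper":0.2},{"slide":[0,0,-0.02],"turn":0,"gripper":0.2},{"slide":[0,0,-0.1],"turn":0,"gripper":0.2},{"slide":[0,0,-0.16],"turn":0,"gripper":0.2},{"slide":[-0.03,0.11,-0.16],"turn":-0.35,"gripper":0.2},{"slide":[-0.053,0.213,-0.16],"turn":-0.7,"gripper":0.2},{"slide":[-0.053,0.213,-0.16],"turn":-1,"gripper":0.2}]}}

```text
time_s: 16.15
position: [0.5843, -0.0738, 0.1542]
eef_rot: [-1.208, -2.899, -0.003]
ft_force: [-0.9, -1.0, -0.2]
finger_gap: 0.603
finger_force: 0.0
```

Request:
{"api": "apply_moves", "payload": {"targets": [{"slide":[0,0,0],"turn":-0.35,"gripper":0.2},{"slide":[0,0,0],"turn":-0.7,"gripper":0.2},{"slide":[0,0,0],"turn":-1,"gripper":0.2}]}}

```text
time_s: 16.52
position: [0.5821, -0.0745, 0.1554]
eef_rot: [0.417, 3.114, 0.0]
ft_force: [0.4, -0.5, -0.2]
finger_gap: 0.598
finger_force: 0.0
```

Request:
{"api": "apply_moves", "payload": {"targets": [{"slide":[0,0,0],"turn":-0.35,"gripper":0.2},{"slide":[0,0,0],"turn":-0.52,"gripper":0.2},{"slide":[0,0,0],"turn":-0.52,"gripper":0.2}]}}

```text
time_s: 16.9
position: [0.5821, -0.0746, 0.1553]
eef_rot: [0.001, 3.141, 0.0]
ft_force: [0.2, 0.0, 0.1]
finger_gap: 0.602
finger_force: 0.0
```

```bash
python3 chk.py .5829 -.0752 .067 90; python3 - <<'E'
from h import *
from plant import ctrl
s,im,T,K=wgrab(ctrl,'w5')
f=ctrl.grab_frame('top'); c=cv2.resize(f['pixels'][170:250,220:320],None,fx=4,fy=4,interpolation=cv2.INTER_CUBIC)
cv2.imwrite('pics/t5.png',np.hstack([cv2.resize(im,(427,320)),c[:, :400][:320,:373]])[:,:,::-1])
E
```

```text
slide [-0.0016 -0.0012  0.1765] yawY 89.97 worldturn 0.0 turn share -0.001 q7 1.42
[ 0.5821 -0.0746  0.1553] f [0.2 0.  0.1] m [-0.02 -0.04  0.03] gap 0.602 q [ 0.64  0.39 -0.73  1.63  0.28  1.22  1.42] t 16.90
```

View pics/t5.png

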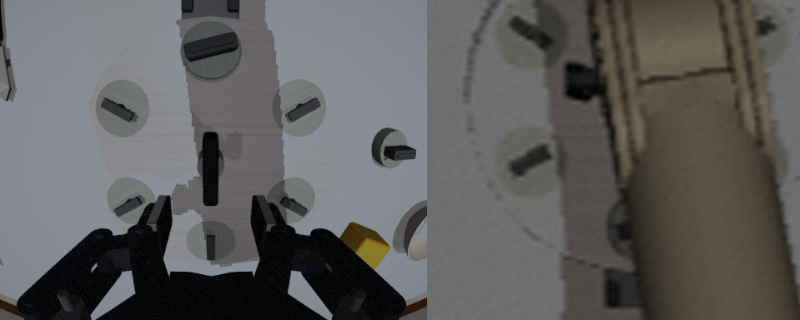

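The first head is locked: its blade lies nearly across the radius at (212,45). The hub bar is upright at (210,168), so I'll grip the hub and turn it on.

Request:
{"api": "apply_moves", "payload": {"targets": [{"slide":[-0.001,-0.001,0.1],"turn":0,"gripper":0.1},{"slide":[-0.001,-0.001,0.16],"turn":0,"gripper":0.1},{"slide":[-0.001,-0.001,0.178],"turn":0,"gripper":0.1},{"slide":[-0.001,-0.001,0.178],"turn":0,"gripper":-1},{"slide":[-0.001,-0.001,0.178],"turn":0,"gripper":-1},{"slide":[-0.001,-0.001,0.178],"turn":0,"gripper":-1},{"slide":[-0.001,-0.001,0.178],"turn":0,"gripper":-1},{"slide":[-0.001,-0.001,0.178],"turn":0.2,"gripper":-1},{"slide":[-0.001,-0.001,0.178],"turn":0.5,"gripper":-1},{"slide":[-0.001,-0.001,0.178],"turn":0.8,"gripper":-1},{"slide":[-0.001,-0.001,0.178],"turn":1,"gripper":-1},{"slide":[-0.001,-0.001,0.178],"turn":1,"gripper":-1}]}}

```text
time_s: 18.5
position: [0.5831, -0.0754, 0.067]
eef_rot: [0.816, 3.032, -0.001]
ft_force: [-3.2, -2.0, 5.8]
finger_gap: 0.269
finger_force: 59.6
```

Request:
{"api": "apply_moves", "payload": {"targets": [{"slide":[0,0,0],"turn":0.2,"gripper":-1},{"slide":[0,0,0],"turn":0.5,"gripper":-1},{"slide":[0,0,0],"turn":0.8,"gripper":-1},{"slide":[0,0,0],"turn":1,"gripper":-1},{"slide":[0,0,0],"turn":1,"gripper":-1},{"slide":[0,0,0],"turn":1,"gripper":-1}]}}

```text
time_s: 19.25
position: [0.583, -0.0755, 0.067]
eef_rot: [1.57, 2.719, -0.0]
ft_force: [-3.8, -1.5, 6.1]
finger_gap: 0.266
finger_force: 59.6
```

Request:
{"api": "apply_moves", "payload": {"targets": [{"slide":[0,0,0],"turn":0,"gripper":0.2},{"slide":[0,0,0],"turn":0,"gripper":0.2},{"slide":[0,0,-0.02],"turn":0,"gripper":0.2},{"slide":[0,0,-0.12],"turn":0,"gripper":0.2},{"slide":[0,0,-0.24],"turn":0,"gripper":0.2},{"slide":[0,0,-0.3],"turn":0,"gripper":0.2},{"slide":[0,0,-0.3],"turn":0,"gripper":1}]}}

```text
time_s: 20.12
position: [0.584, -0.0748, 0.2194]
eef_rot: [1.568, 2.716, 0.003]
ft_force: [-0.1, -0.2, -0.3]
finger_gap: 0.794
finger_force: 0.0
```

```bash
python3 chk.py .578 .176 .216 6; python3 - <<'E'
from h import *
from plant import ctrl
s,im,T,K=wgrab(ctrl,'w6'); pickle.dump((s,im,T,K),open('w6.pkl','wb'))
for a,p,X,an,w in wbars(im,T,K,.0595,55,100,2500): print(a,p.round(),X.round(4),round(an,1),w.round(1), 'z44',wcast(T,K,p,.044)[:2].round(4))
E
```

```text
slide [0.4404 0.2405 0.0063] yawY 30.02 worldturn -24.0 turn share 0.801 q7 0.46
[ 0.584  -0.0748  0.2194] f [-0.1 -0.2 -0.3] m [ 0.   -0.05 -0.05] gap 0.794 q [ 0.49  0.3  -0.53  1.56  0.16  1.32  0.46] t 20.12
155 [350.   5.] [0.5792 0.1357] 25.4 [2.  7.7] z44 [0.581  0.1431]
176 [469.  11.] [0.7067 0.2414] 1.0 [1.7 9.6] z44 [0.715  0.2543]
1574 [439.  92.] [0.7188 0.1189] 144.7 [ 8.4 26.3] z44 [0.7278 0.1254]
643 [250.  66.] [0.5253 0.0205] 44.3 [ 5.1 14.8] z44 [0.5243 0.022 ]
280 [135.  80.] [ 0.4259 -0.047 ] 17.6 [3.7 6.5] z44 [ 0.4198 -0.049 ]
141 [118. 118.] [ 0.4259 -0.0919] 1.5 [3.5 5.5] z44 [ 0.4198 -0.0962]
320 [161. 123.] [ 0.4733 -0.0739] 0.7 [2.8 9.5] z44 [ 0.4696 -0.0772]
307 [339. 123.] [0.6341 0.0182] 60.7 [2.9 8.9] z44 [0.6387 0.0195]
1021 [251. 178.] [ 0.5842 -0.079 ] 120.3 [ 4.4 19.2] z44 [ 0.5862 -0.0826]
260 [334. 219.] [ 0.6887 -0.0733] 0.5 [2.6 8.2] z44 [ 0.696  -0.0766]
250 [169. 220.] [ 0.5277 -0.1673] 60.5 [2.5 8.2] z44 [ 0.5268 -0.1754]
177 [252. 262.] [ 0.6355 -0.1667] 119.1 [2.1 7.6] z44 [ 0.6402 -0.1748]
604 [ 45. 273.] [ 0.3911 -0.3529] 13.1 [ 4.  12.6] z44 [ 0.3832 -0.3706]
```

The carousel clicked with an empty post at (0.473, -0.074). On to the second head.

Request:
{"api": "apply_moves", "payload": {"targets": [{"slide":[0.1,0.05,0],"turn":0.3,"gripper":1},{"slide":[0.2,0.11,0],"turn":0.6,"gripper":1},{"slide":[0.3,0.17,0],"turn":0.8,"gripper":1},{"slide":[0.44,0.24,0.006],"turn":0.8,"gripper":1},{"slide":[0.44,0.24,0.006],"turn":0.8,"gripper":1},{"slide":[0.44,0.24,0.006],"turn":0.8,"gripper":1},{"slide":[0.44,0.24,0.006],"turn":0.8,"gripper":1}]}}

```text
time_s: 21.05
position: [0.5769, 0.1732, 0.2123]
eef_rot: [2.105, 2.332, -0.002]
ft_force: [0.1, 0.5, -0.6]
finger_gap: 0.998
finger_force: 0.0
```

```bash
cat > head.py <<'E'
import sys
from h import *
from plant import ctrl
n=sys.argv[1]; s,im,T,K=wgrab(ctrl,n); r=trect(im,T,K,s,.05)
u,v,an,w,l=barfit(r,.044); R=Ro.from_rotvec(s['eef_rot']).as_matrix()
cv2.imwrite(f'pics/{n}r.png',r[:,:,::-1]); print('u,v mm',u*1e3,v*1e3,'slide %.4f %.4f'%(u*2,v*2),'cw angle? an=%.1f w=%.1f l=%.1f'%(an,w,l),'world',(s['position']+R@[u,v,0])[:2].round(4),'z',s['position'][2], 'yawY %.2f'%np.degrees(np.arctan2(R[1,1],R[0,1])),'q7 %.2f'%s['q'][6])
g=cv2.cvtColor(r,cv2.COLOR_RGB2GRAY); c=cv2.HoughCircles(cv2.medianBlur(cv2.cvtColor(trect(im,T,K,s,.024),cv2.COLOR_RGB2GRAY),5),cv2.HOUGH_GRADIENT,1,60,param1=40,param2=15,minRadius=106,maxRadius=118)
if c is not None: print('cap uv mm',[(60-q[1]*.25,-60+q[0]*.25,q[2]*.25) for q in c[0][:2]])
E
python3 head.py w7
```

```text
u,v mm 11.564619917601174 0.7860526867483133 slide 0.0231 0.0016 cw angle? an=-2.7 w=14.5 l=46.2 world [0.5765 0.1848] z 0.2122567730959113 yawY 5.86 q7 -0.41
cap uv mm [(np.float32(9.875), np.float32(1.375), np.float32(27.7))]
```

View pics/w7r.png

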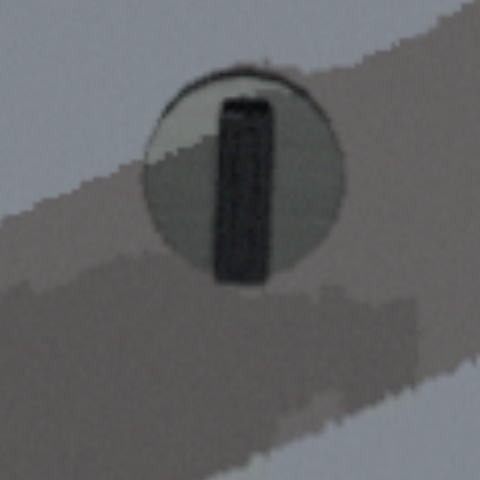

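The blade in the patch spans rows 110-285 with its centre at about (243,197), tilted -2.7°. Gripping it.

Request:
{"api": "apply_moves", "payload": {"targets": [{"slide":[0.0215,0.002,0.1],"turn":0.09,"gripper":0.2},{"slide":[0.0215,0.002,0.2],"turn":0.09,"gripper":0.0},{"slide":[0.0215,0.002,0.3],"turn":0.09,"gripper":0},{"slide":[0.0215,0.002,0.35],"turn":0.09,"gripper":0},{"slide":[0.0215,0.002,0.367],"turn":0.09,"gripper":0},{"slide":[0.0215,0.002,0.367],"turn":0.09,"gripper":0},{"slide":[0.0215,0.002,0.367],"turn":0.09,"gripper":-1},{"slide":[0.0215,0.002,0.367],"turn":0.09,"gripper":-1},{"slide":[0.0215,0.002,0.367],"turn":0.09,"gripper":-1},{"slide":[0.0215,0.002,0.367],"turn":0.09,"gripper":-1},{"slide":[0.0215,0.002,0.367],"turn":0.09,"gripper":-1}]}}

```text
time_s: 22.48
position: [0.5774, 0.1865, 0.0308]
eef_rot: [2.156, 2.283, 0.003]
ft_force: [-0.4, -0.8, 6.8]
finger_gap: 0.146
finger_force: 59.9
```

```bash
python3 chk.py .473 -.0757 .175 90
```

```text
slide [-0.5115 -0.2378 -0.289 ] yawY 3.30 worldturn 86.7 turn share -2.890 q7 -0.56
[0.5774 0.1865 0.0308] f [-0.4 -0.8  6.8] m [-0.17  0.18 -0.02] gap 0.146 q [ 0.04  0.54 -0.54  1.69  0.32  1.   -0.56] t 22.48
```

Request:
{"api": "apply_moves", "payload": {"targets": [{"slide":[0,0,-0.12],"turn":0,"gripper":-1},{"slide":[0,0,-0.24],"turn":0,"gripper":-1},{"slide":[-0.05,-0.02,-0.289],"turn":-0.2,"gripper":-1},{"slide":[-0.15,-0.07,-0.289],"turn":-0.5,"gripper":-1},{"slide":[-0.25,-0.12,-0.289],"turn":-0.8,"gripper":-1},{"slide":[-0.35,-0.17,-0.289],"turn":-1,"gripper":-1},{"slide":[-0.45,-0.22,-0.289],"turn":-1,"gripper":-1},{"slide":[-0.511,-0.238,-0.289],"turn":-1,"gripper":-1},{"slide":[-0.511,-0.238,-0.289],"turn":-1,"gripper":-1}]}}

```text
time_s: 23.6
position: [0.4713, -0.0785, 0.1739]
eef_rot: [1.498, 2.761, -0.002]
ft_force: [0.2, 0.1, -2.9]
finger_gap: 0.146
finger_force: 59.8
```

Request:
{"api": "apply_moves", "payload": {"targets": [{"slide":[0,0,0],"turn":-0.3,"gripper":-1},{"slide":[0,0,0],"turn":-0.6,"gripper":-1},{"slide":[0,0,0],"turn":-0.9,"gripper":-1},{"slide":[0,0,0],"turn":-1,"gripper":-1}]}}

```text
time_s: 24.1
position: [0.4724, -0.0744, 0.1738]
eef_rot: [-0.718, -3.058, -0.0]
ft_force: [1.2, 0.2, -3.9]
finger_gap: 0.148
finger_force: 59.8
```

Request:
{"api": "apply_moves", "payload": {"targets": [{"slide":[0,0,0.03],"turn":-0.3,"gripper":-1},{"slide":[0,0,0.06],"turn":-0.6,"gripper":-1},{"slide":[0,0,0.09],"turn":-0.89,"gripper":-1},{"slide":[0,0,0.09],"turn":-0.89,"gripper":-1},{"slide":[0,0,0.09],"turn":-0.89,"gripper":-1},{"slide":[0,0,0.09],"turn":-0.89,"gripper":-1}]}}

```text
time_s: 24.85
position: [0.4727, -0.0755, 0.1295]
eef_rot: [0.003, 3.14, -0.001]
ft_force: [-0.4, -0.8, -3.5]
finger_gap: 0.148
finger_force: 59.7
```

```bash
python3 chk.py .473 -.0757 .0743 90; cat > held.py <<'E'
import sys
from h import *
from plant import ctrl
s,im,T,K=wgrab(ctrl,sys.argv[1]); a=cv2.imread('pics/w4.png')
cv2.imwrite('pics/cmp.png',cv2.resize(np.hstack([a[150:320,170:340],im[150:320,170:340,::-1]]),None,fx=2.3,fy=2.3,interpolation=cv2.INTER_CUBIC))
gs=[a[...,::-1],im]
for g in gs:
    g=cv2.cvtColor(np.ascontiguousarray(g),cv2.COLOR_RGB2GRAY).astype(float)
    print('cols 232-242',g[170:215,230:240].mean(1).round().astype(int).tolist(),'|',g[170:215,266:276].mean(1).round().astype(int).tolist())
E
python3 held.py w8
```

```text
slide [-0.0004 -0.0004  0.1104] yawY 89.91 worldturn 0.1 turn share -0.003 q7 1.56
[ 0.4727 -0.0755  0.1295] f [-0.4 -0.8 -3.5] m [0.04 0.02 0.06] gap 0.148 q [ 0.63  0.14 -0.6   1.94  0.09  1.09  1.56] t 24.85
cols 232-242 [81, 81, 80, 80, 80, 80, 80, 80, 80, 79, 80, 78, 79, 77, 75, 75, 76, 76, 70, 60, 51, 44, 41, 41, 42, 41, 41, 41, 41, 45, 55, 67, 75, 79, 80, 80, 81, 82, 81, 80, 80, 80, 79, 78, 78] | [74, 73, 69, 70, 69, 70, 70, 69, 69, 69, 69, 69, 69, 69, 69, 68, 70, 67, 61, 52, 44, 41, 41, 41, 42, 41, 43, 42, 43, 48, 57, 66, 69, 70, 70, 71, 70, 71, 70, 69, 69, 68, 66, 62, 64]
cols 232-242 [117, 117, 117, 117, 118, 117, 117, 117, 116, 117, 117, 117, 118, 116, 117, 116, 116, 116, 116, 115, 107, 94, 80, 69, 56, 51, 50, 51, 53, 51, 52, 54, 63, 78, 92, 103, 112, 116, 117, 117, 118, 118, 119, 118, 117] | [86, 83, 74, 74, 74, 74, 74, 73, 73, 73, 73, 73, 73, 72, 73, 73, 72, 73, 73, 72, 66, 56, 52, 43, 39, 38, 40, 38, 38, 38, 38, 40, 44, 53, 60, 64, 69, 70, 72, 73, 72, 72, 75, 71, 71]
```

View pics/cmp.png

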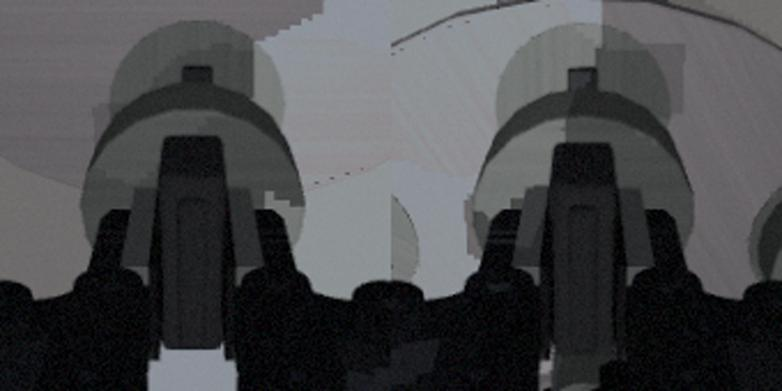

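Left is the head 1 reference, right is now: the cap rim sits about 3 px lower, so the head is offset about 2.4 mm in the hand. I'll compensate and lower it.

Request:
{"api": "apply_moves", "payload": {"targets": [{"slide":[0.005,0.0,0.04],"turn":0,"gripper":-1},{"slide":[0.005,0.0,0.07],"turn":0,"gripper":-1},{"slide":[0.005,0.0,0.08],"turn":0,"gripper":-1},{"slide":[0.005,0.0,0.086],"turn":0,"gripper":-1},{"slide":[0.005,0.0,0.086],"turn":0,"gripper":-1},{"slide":[0.005,0.0,0.086],"turn":0,"gripper":-1}]}}

```text
time_s: 25.65
position: [0.4701, -0.0757, 0.0862]
eef_rot: [0.0, 3.141, -0.0]
ft_force: [0.2, -1.4, -2.9]
finger_gap: 0.146
finger_force: 59.7
```

```bash
python3 chk.py .470 -.0755 .0748 90
```

```text
slide [0.0002 0.0004 0.0229] yawY 90.00 worldturn 0.0 turn share -0.000 q7 1.53
[ 0.4701 -0.0757  0.0862] f [ 0.2 -1.4 -2.9] m [-0.03 -0.01 -0.06] gap 0.146 q [ 0.62  0.2  -0.6   1.98  0.13  1.    1.53] t 25.65
```

Request:
{"api": "apply_moves", "payload": {"targets": [{"slide":[0,0,0.01],"turn":0,"gripper":-1},{"slide":[0,0,0.018],"turn":0,"gripper":-1},{"slide":[0,0,0.023],"turn":0,"gripper":-1},{"slide":[0,0,0.026],"turn":0,"gripper":-1},{"slide":[0,0,0.026],"turn":0,"gripper":-1},{"slide":[0,0,0.026],"turn":0,"gripper":-1}]}}

```text
time_s: 26.4
position: [0.4696, -0.0758, 0.0747]
eef_rot: [-0.0, -3.141, 0.002]
ft_force: [-15.6, 0.3, 28.3]
finger_gap: 0.149
finger_force: 64.2
```

Request:
{"api": "apply_moves", "payload": {"targets": [{"slide":[0.001,0,-0.003],"turn":0,"gripper":-1},{"slide":[0.001,0.001,-0.003],"turn":0.25,"gripper":-1},{"slide":[0.001,0.0015,-0.003],"turn":0.5,"gripper":-1},{"slide":[0.001,0.002,-0.003],"turn":0.75,"gripper":-1},{"slide":[0.001,0.0025,-0.003],"turn":1,"gripper":-1},{"slide":[0.001,0.0025,-0.003],"turn":1,"gripper":-1}]}}

```text
time_s: 27.15
position: [0.47, -0.0744, 0.0747]
eef_rot: [0.811, 3.033, 0.0]
ft_force: [0.6, 0.5, 4.0]
finger_gap: 0.151
finger_force: 60.6
```

Request:
{"api": "apply_moves", "payload": {"targets": [{"slide":[0,0.001,0],"turn":0.25,"gripper":-1},{"slide":[0,0.0015,0],"turn":0.5,"gripper":-1},{"slide":[0,0.002,0],"turn":0.75,"gripper":-1},{"slide":[0,0.0025,0],"turn":1,"gripper":-1},{"slide":[0,0.0025,0],"turn":1,"gripper":-1}]}}

```text
time_s: 27.78
position: [0.4705, -0.0734, 0.0747]
eef_rot: [1.565, 2.722, 0.001]
ft_force: [0.2, -0.7, 4.1]
finger_gap: 0.148
finger_force: 60.9
```

Request:
{"api": "apply_moves", "payload": {"targets": [{"slide":[0,0.001,0],"turn":0.25,"gripper":-1},{"slide":[0,0.0015,0],"turn":0.45,"gripper":-1},{"slide":[0,0.0015,0],"turn":0.51,"gripper":-1},{"slide":[0,0.0015,0],"turn":0.51,"gripper":-1}]}}

```text
time_s: 28.28
position: [0.4711, -0.073, 0.0747]
eef_rot: [1.912, 2.491, 0.001]
ft_force: [1.2, -0.2, 4.9]
finger_gap: 0.148
finger_force: 61.0
```

```bash
python3 chk.py .5829 -.0752 .16 30
```

```text
slide [-0.0621  0.215  -0.1702] yawY 14.99 worldturn 15.0 turn share -0.500 q7 0.24
[ 0.4711 -0.073   0.0747] f [ 1.2 -0.2  4.9] m [-0.01 -0.04 -0.11] gap 0.148 q [ 0.47  0.2  -0.45  2.    0.1   0.97  0.24] t 28.27
```

Request:
{"api": "apply_moves", "payload": {"targets": [{"slide":[0,0,0],"turn":0,"gripper":0.2},{"slide":[0,0,0],"turn":0,"gripper":0.2},{"slide":[0,0,-0.02],"turn":0,"gripper":0.2},{"slide":[0,0,-0.1],"turn":0,"gripper":0.2},{"slide":[0,0,-0.165],"turn":0,"gripper":0.2},{"slide":[-0.03,0.11,-0.165],"turn":-0.3,"gripper":0.2},{"slide":[-0.062,0.215,-0.165],"turn":-0.5,"gripper":0.2},{"slide":[-0.062,0.215,-0.165],"turn":-0.5,"gripper":0.2},{"slide":[-0.062,0.215,-0.165],"turn":-0.5,"gripper":0.2},{"slide":[-0.062,0.215,-0.165],"turn":-0.5,"gripper":0.2}]}}

```text
time_s: 29.52
position: [0.5817, -0.0757, 0.1575]
eef_rot: [1.578, 2.716, -0.001]
ft_force: [0.7, -0.1, -0.1]
finger_gap: 0.599
finger_force: 0.0
```

```bash
python3 chk.py .5829 -.0752 .067 30;  python3 - <<'E'
from h import *
from plant import ctrl
s,im,T,K=wgrab(ctrl,'w9')
for a,p,X,an,w in wbars(im,T,K,.0595,55,100,2500): print(a,p.round(),X.round(4),round(an,1),w.round(1))
E
```

```text
slide [-1.00e-04  2.60e-03  1.81e-01] yawY 29.69 worldturn 0.3 turn share -0.010 q7 0.45
[ 0.5817 -0.0757  0.1575] f [ 0.7 -0.1 -0.1] m [-0.01 -0.01  0.04] gap 0.599 q [ 0.44  0.34 -0.47  1.64  0.16  1.2   0.45] t 29.52
137 [504.   6.] [0.7093 0.2356] 13.6 [2.1 5.6]
2268 [471.  94.] [0.7145 0.1145] 147.0 [ 9.1 29.7]
606 [251.  62.] [0.5262 0.0175] 41.1 [ 4.4 19. ]
393 [114.  79.] [ 0.428  -0.0464] 18.9 [4.5 7.5]
377 [166. 124.] [ 0.4895 -0.0598] 130.9 [ 5.3 16.4]
1350 [131. 132.] [ 0.4641 -0.08  ] 107.9 [ 7.3 15.4]
129 [ 97. 124.] [ 0.4301 -0.0888] 163.1 [2.8 6.5]
278 [358. 132.] [0.6314 0.0139] 71.4 [3.7 9. ]
1643 [255. 199.] [ 0.5853 -0.0803] 120.4 [ 5.6 24.5]
366 [353. 244.] [ 0.6889 -0.0735] 179.7 [3.2 9.4]
180 [157. 244.] [ 0.5278 -0.1649] 60.4 [3.1 9.8]
692 [ 28. 295.] [ 0.3963 -0.342 ] 12.8 [ 4.3 13.5]
```

Head 2 is locked (blade angle about 108°). Now I'll grip the hub (bar at 120°), turn it on and release.

Request:
{"api": "apply_moves", "payload": {"targets": [{"slide":[0,0.002,0.1],"turn":-0.01,"gripper":0.1},{"slide":[0,0.002,0.16],"turn":-0.01,"gripper":0.1},{"slide":[0,0.002,0.182],"turn":-0.01,"gripper":0.1},{"slide":[0,0.002,0.182],"turn":-0.01,"gripper":-1},{"slide":[0,0.002,0.182],"turn":-0.01,"gripper":-1},{"slide":[0,0.002,0.182],"turn":-0.01,"gripper":-1},{"slide":[0,0.002,0.182],"turn":-0.01,"gripper":-1},{"slide":[0,0.002,0.182],"turn":0.2,"gripper":-1},{"slide":[0,0.002,0.182],"turn":0.5,"gripper":-1},{"slide":[0,0.002,0.182],"turn":0.8,"gripper":-1},{"slide":[0,0.002,0.182],"turn":1,"gripper":-1},{"slide":[0,0.002,0.182],"turn":1,"gripper":-1}]}}

```text
time_s: 31.08
position: [0.583, -0.0755, 0.0671]
eef_rot: [2.229, 2.213, -0.001]
ft_force: [-5.6, -0.3, 2.5]
finger_gap: 0.27
finger_force: 59.0
```

Request:
{"api": "apply_moves", "payload": {"targets": [{"slide":[0,0,0],"turn":0.2,"gripper":-1},{"slide":[0,0,0],"turn":0.5,"gripper":-1},{"slide":[0,0,0],"turn":0.8,"gripper":-1},{"slide":[0,0,0],"turn":1,"gripper":-1},{"slide":[0,0,0],"turn":1,"gripper":-1},{"slide":[0,0,0],"turn":1,"gripper":-1}]}}

```text
time_s: 31.82
position: [0.5829, -0.0755, 0.0671]
eef_rot: [2.724, 1.563, -0.001]
ft_force: [-5.9, -0.7, 2.5]
finger_gap: 0.264
finger_force: 59.0
```

Request:
{"api": "apply_moves", "payload": {"targets": [{"slide":[0,0,0],"turn":0,"gripper":0.2},{"slide":[0,0,0],"turn":0,"gripper":0.2},{"slide":[0,0,-0.02],"turn":0,"gripper":0.2},{"slide":[0,0,-0.12],"turn":0,"gripper":0.2},{"slide":[0,0,-0.24],"turn":0,"gripper":0.2},{"slide":[0,0,-0.3],"turn":0,"gripper":0.2},{"slide":[0,0,-0.3],"turn":0,"gripper":1}]}}

```text
time_s: 32.7
position: [0.5848, -0.0751, 0.2197]
eef_rot: [2.721, 1.562, 0.008]
ft_force: [-0.9, 0.2, -0.4]
finger_gap: 0.793
finger_force: 0.0
```

```bash
python3 chk.py .44 .28 .216 -15; python3 - <<'E'
from h import *
from plant import ctrl
s,im,T,K=wgrab(ctrl,'w10'); pickle.dump((s,im,T,K),open('w10.pkl','wb'))
for a,p,X,an,w in wbars(im,T,K,.0595,55,100,2500): print(a,p.round(),X.round(4),round(an,1),w.round(1))
f=ctrl.grab_frame('top'); S=4; x0,y0=110,170
c=cv2.resize(f['pixels'][170:260,110:220],None,fx=S,fy=S,interpolation=cv2.INTER_CUBIC); g=cv2.cvtColor(c,cv2.COLOR_RGB2GRAY)
for a,cc,mm in blob(g<62):
    if a<200: continue
    p,v,w=axis(mm); un=lambda q:((q[0]+.5)/S-.5+x0,(q[1]+.5)/S-.5+y0)
    X=cast(f,un(p),.045); D=cast(f,un(p+10*v),.045)-X
    print('top',a,np.round(X[:2],4),'ang %.1f'%(np.degrees(np.arctan2(D[1],D[0]))%180),w.round(1))
E
```

```text
slide [ 0.4671 -0.6084  0.0051] yawY -30.29 worldturn 15.3 turn share -0.510 q7 -0.54
[ 0.5848 -0.0751  0.2197] f [-0.9  0.2 -0.4] m [ 0.01 -0.   -0.02] gap 0.793 q [ 0.28  0.27 -0.28  1.57  0.08  1.3  -0.54] t 32.70
329 [23.  9.] [0.4473 0.2631] 90.5 [4.8 5.7]
281 [42. 14.] [0.4691 0.2317] 15.7 [2.9 9. ]
779 [252.  68.] [0.6398 0.0212] 167.3 [ 4.8 13.6]
234 [180. 122.] [0.5483 0.0115] 67.4 [ 4.6 13.6]
868 [152. 129.] [0.5186 0.0219] 41.5 [ 5.7 13.4]
342 [340. 125.] [ 0.6907 -0.0741] 179.2 [3.  9.5]
1026 [250. 180.] [ 0.5798 -0.079 ] 60.0 [ 4.4 19.3]
202 [128. 221.] [ 0.4315 -0.0476] 11.7 [3.2 5.3]
212 [333. 220.] [ 0.6369 -0.1663] 118.9 [2.6 8.1]
189 [169. 222.] [ 0.4756 -0.0733] 1.1 [2.6 8.2]
340 [ 23. 276.] [ 0.194  -0.0277] 89.7 [ 1.3 23.9]
221 [252. 264.] [ 0.5297 -0.1668] 57.8 [2.4 7.6]
527 [  5. 297.] [ 0.1021 -0.0385] 32.3 [ 3.9 12. ]
top 1357 [0.5577 0.3125] ang 121.5 [ 6.7 16.8]
top 331 [0.5348 0.3938] ang 1.4 [ 5.8 18.6]
top 351 [0.5334 0.4147] ang 11.5 [ 2.3 14.5]
top 265 [0.448  0.2678] ang 22.4 [ 3.8 15.1]
top 1301 [0.4395 0.2927] ang 74.1 [ 7.  15.7]
```

Clicked again with an empty post at (0.475, -0.073). On to the third head, at about (0.439, 0.292).

Request:
{"api": "apply_moves", "payload": {"targets": [{"slide":[0.08,-0.1,0],"turn":-0.25,"gripper":1},{"slide":[0.16,-0.2,0],"turn":-0.48,"gripper":1},{"slide":[0.24,-0.3,0],"turn":-0.48,"gripper":1},{"slide":[0.485,-0.62,0.005],"turn":-0.48,"gripper":1},{"slide":[0.485,-0.62,0.005],"turn":-0.48,"gripper":1},{"slide":[0.485,-0.62,0.005],"turn":-0.48,"gripper":1},{"slide":[0.485,-0.62,0.005],"turn":-0.48,"gripper":1},{"slide":[0.485,-0.62,0.005],"turn":-0.48,"gripper":1},{"slide":[0.485,-0.62,0.005],"turn":-0.48,"gripper":1},{"slide":[0.485,-0.62,0.005],"turn":-0.48,"gripper":1}]}}

```text
time_s: 34.05
position: [0.4387, 0.2891, 0.213]
eef_rot: [2.509, 1.89, -0.001]
ft_force: [-0.2, 0.1, 0.2]
finger_gap: 0.998
finger_force: 0.0
```

```bash
python3 head.py w11
```

```text
u,v mm 4.3989324648619 -3.223942927641346 slide 0.0088 -0.0064 cw angle? an=1.3 w=13.5 l=46.5 world [0.4368 0.2942] z 0.21300974736114062 yawY -16.04 q7 -1.03
cap uv mm [(np.float32(3.125), np.float32(-3.875), np.float32(27.15))]
```

View pics/w11r.png

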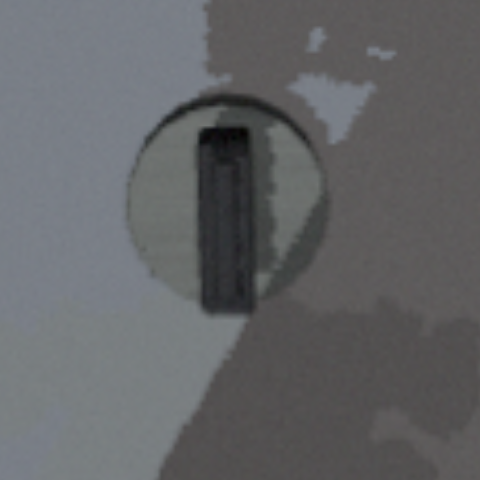

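The blade spans rows 138-314 with its centre at (227,226). Gripping it.

Request:
{"api": "apply_moves", "payload": {"targets": [{"slide":[0.005,-0.007,0.1],"turn":-0.04,"gripper":0.2},{"slide":[0.005,-0.007,0.2],"turn":-0.04,"gripper":0.0},{"slide":[0.005,-0.007,0.3],"turn":-0.04,"gripper":0},{"slide":[0.005,-0.007,0.35],"turn":-0.04,"gripper":0},{"slide":[0.005,-0.007,0.368],"turn":-0.04,"gripper":0},{"slide":[0.005,-0.007,0.368],"turn":-0.04,"gripper":0},{"slide":[0.005,-0.007,0.368],"turn":-0.04,"gripper":-1},{"slide":[0.005,-0.007,0.368],"turn":-0.04,"gripper":-1},{"slide":[0.005,-0.007,0.368],"turn":-0.04,"gripper":-1},{"slide":[0.005,-0.007,0.368],"turn":-0.04,"gripper":-1},{"slide":[0.005,-0.007,0.368],"turn":-0.04,"gripper":-1}]}}

```text
time_s: 35.48
position: [0.4362, 0.2944, 0.0305]
eef_rot: [2.487, 1.918, 0.003]
ft_force: [0.5, -1.5, 6.8]
finger_gap: 0.149
finger_force: 60.7
```

```bash
python3 chk.py .4725 -.0757 .175 90
```

```text
slide [-0.6971  0.2587 -0.2894] yawY -14.71 worldturn -75.3 turn share 2.510 q7 -1.13
[0.4362 0.2944 0.0305] f [ 0.5 -1.5  6.8] m [-0.18  0.13  0.06] gap 0.149 q [-0.2   0.39 -0.56  1.9   0.25  0.92 -1.13] t 35.48
```

Request:
{"api": "apply_moves", "payload": {"targets": [{"slide":[0,0,-0.12],"turn":0,"gripper":-1},{"slide":[0,0,-0.24],"turn":0,"gripper":-1},{"slide":[-0.05,0.02,-0.289],"turn":-0.2,"gripper":-1},{"slide":[-0.15,0.056,-0.289],"turn":-0.5,"gripper":-1},{"slide":[-0.25,0.093,-0.289],"turn":-0.8,"gripper":-1},{"slide":[-0.35,0.13,-0.289],"turn":-1,"gripper":-1},{"slide":[-0.45,0.167,-0.289],"turn":-1,"gripper":-1},{"slide":[-0.55,0.204,-0.289],"turn":-1,"gripper":-1},{"slide":[-0.65,0.24,-0.289],"turn":-1,"gripper":-1},{"slide":[-0.697,0.259,-0.289],"turn":-1,"gripper":-1},{"slide":[-0.697,0.259,-0.289],"turn":-1,"gripper":-1}]}}

```text
time_s: 36.85
position: [0.4718, -0.078, 0.1737]
eef_rot: [-1.91, -2.494, 0.001]
ft_force: [0.6, 0.1, -2.7]
finger_gap: 0.148
finger_force: 59.5
```

Request:
{"api": "apply_moves", "payload": {"targets": [{"slide":[0,0,0],"turn":-0.3,"gripper":-1},{"slide":[0,0,0],"turn":-0.6,"gripper":-1},{"slide":[0,0,0],"turn":-0.9,"gripper":-1},{"slide":[0,0,0],"turn":-1,"gripper":-1}]}}

```text
time_s: 37.35
position: [0.4719, -0.0746, 0.1738]
eef_rot: [-1.187, -2.908, -0.0]
ft_force: [-0.9, -0.7, -1.5]
finger_gap: 0.151
finger_force: 59.5
```

Request:
{"api": "apply_moves", "payload": {"targets": [{"slide":[0,0,0],"turn":-0.3,"gripper":-1},{"slide":[0,0,0],"turn":-0.6,"gripper":-1},{"slide":[0,0,0],"turn":-0.9,"gripper":-1},{"slide":[0,0,0],"turn":-1,"gripper":-1}]}}

```text
time_s: 37.85
position: [0.4719, -0.0746, 0.1738]
eef_rot: [-0.394, -3.117, -0.0]
ft_force: [-1.4, -0.8, -2.2]
finger_gap: 0.147
finger_force: 59.5
```

Request:
{"api": "apply_moves", "payload": {"targets": [{"slide":[0,0,0.03],"turn":-0.25,"gripper":-1},{"slide":[0,0,0.06],"turn":-0.49,"gripper":-1},{"slide":[0,0,0.09],"turn":-0.49,"gripper":-1},{"slide":[0,0,0.09],"turn":-0.49,"gripper":-1},{"slide":[0,0,0.09],"turn":-0.49,"gripper":-1}]}}

```text
time_s: 38.48
position: [0.4724, -0.0757, 0.1292]
eef_rot: [0.002, 3.141, -0.0]
ft_force: [-0.4, -0.5, -2.6]
finger_gap: 0.148
finger_force: 59.5
```

```bash
python3 chk.py .4714 -.0757 .0743 90; python3 held.py w12 | tail -1
```

```text
slide [0.002  0.     0.1099] yawY 89.94 worldturn 0.1 turn share -0.002 q7 1.59
[ 0.4724 -0.0757  0.1292] f [-0.4 -0.5 -2.6] m [-0.03 -0.01  0.01] gap 0.148 q [ 0.42  0.12 -0.38  1.95  0.05  1.08  1.59] t 38.48
cols 232-242 [118, 118, 118, 117, 117, 117, 118, 116, 118, 117, 117, 116, 116, 116, 116, 116, 116, 116, 108, 93, 81, 68, 57, 50, 50, 51, 52, 53, 54, 53, 66, 85, 96, 107, 114, 116, 117, 118, 119, 119, 119, 118, 117, 116, 115] | [87, 84, 77, 77, 76, 77, 76, 76, 76, 76, 77, 77, 76, 75, 73, 73, 72, 71, 64, 54, 48, 40, 38, 39, 39, 38, 37, 39, 37, 40, 50, 59, 66, 69, 69, 71, 73, 72, 74, 74, 73, 71, 67, 66, 66]
```

Request:
{"api": "apply_moves", "payload": {"targets": [{"slide":[0.002,0.0,0.04],"turn":0,"gripper":-1},{"slide":[0.002,0.0,0.07],"turn":0,"gripper":-1},{"slide":[0.002,0.0,0.08],"turn":0,"gripper":-1},{"slide":[0.002,0.0,0.086],"turn":0,"gripper":-1},{"slide":[0.002,0.0,0.086],"turn":0,"gripper":-1},{"slide":[0.002,0.0,0.086],"turn":0,"gripper":-1}]}}

```text
time_s: 39.28
position: [0.4714, -0.076, 0.0862]
eef_rot: [0.0, 3.141, -0.0]
ft_force: [0.3, -0.3, -2.3]
finger_gap: 0.151
finger_force: 59.6
```

Request:
{"api": "apply_moves", "payload": {"targets": [{"slide":[0,0,0.01],"turn":0,"gripper":-1},{"slide":[0,0,0.018],"turn":0,"gripper":-1},{"slide":[0,0,0.023],"turn":0,"gripper":-1},{"slide":[0,0,0.026],"turn":0,"gripper":-1},{"slide":[0,0,0.026],"turn":0,"gripper":-1},{"slide":[0,0,0.026],"turn":0,"gripper":-1}]}}

```text
time_s: 40.02
position: [0.4711, -0.0761, 0.0743]
eef_rot: [0.0, -3.141, 0.001]
ft_force: [-10.8, 0.6, 20.3]
finger_gap: 0.15
finger_force: 62.7
```

Request:
{"api": "apply_moves", "payload": {"targets": [{"slide":[0.001,0,-0.003],"turn":0,"gripper":-1},{"slide":[0.001,0,-0.003],"turn":0.25,"gripper":-1},{"slide":[0.001,0.0005,-0.003],"turn":0.5,"gripper":-1},{"slide":[0.001,0.001,-0.003],"turn":0.75,"gripper":-1},{"slide":[0.001,0.001,-0.003],"turn":1,"gripper":-1},{"slide":[0.001,0.001,-0.003],"turn":1,"gripper":-1}]}}

```text
time_s: 40.78
position: [0.4709, -0.0756, 0.0745]
eef_rot: [0.812, 3.034, -0.0]
ft_force: [0.5, -1.2, 2.0]
finger_gap: 0.147
finger_force: 60.0
```

Request:
{"api": "apply_moves", "payload": {"targets": [{"slide":[0,0,0],"turn":0.25,"gripper":-1},{"slide":[0,0.0005,0],"turn":0.5,"gripper":-1},{"slide":[0,0.001,0],"turn":0.75,"gripper":-1},{"slide":[0,0.001,0],"turn":1,"gripper":-1},{"slide":[0,0.001,0],"turn":1,"gripper":-1}]}}

```text
time_s: 41.4
position: [0.471, -0.0753, 0.0744]
eef_rot: [1.566, 2.723, -0.0]
ft_force: [-0.5, -1.9, 1.7]
finger_gap: 0.148
finger_force: 60.1
```

Request:
{"api": "apply_moves", "payload": {"targets": [{"slide":[0,0,0],"turn":0.25,"gripper":-1},{"slide":[0,0.0005,0],"turn":0.45,"gripper":-1},{"slide":[0,0.0005,0],"turn":0.51,"gripper":-1},{"slide":[0,0.0005,0],"turn":0.51,"gripper":-1}]}}

```text
time_s: 41.9
position: [0.471, -0.0747, 0.0744]
eef_rot: [-1.914, -2.491, 0.0]
ft_force: [-2.2, 0.0, 5.4]
finger_gap: 0.15
finger_force: 60.5
```

```bash
python3 chk.py .5829 -.0752 .16 -30
```

```text
slide [-0.0587  0.2159 -0.1712] yawY 14.93 worldturn -44.9 turn share 1.498 q7 0.28
[ 0.471  -0.0747  0.0744] f [-2.2  0.   5.4] m [0.15 0.69 0.1 ] gap 0.150 q [ 0.29  0.18 -0.25  2.01  0.05  0.96  0.28] t 41.90
```

Request:
{"api": "apply_moves", "payload": {"targets": [{"slide":[0,0,0],"turn":0,"gripper":0.2},{"slide":[0,0,0],"turn":0,"gripper":0.2},{"slide":[0,0,-0.02],"turn":0,"gripper":0.2},{"slide":[0,0,-0.1],"turn":0,"gripper":0.2},{"slide":[0,0,-0.165],"turn":0,"gripper":0.2},{"slide":[-0.03,0.11,-0.165],"turn":0.3,"gripper":0.2},{"slide":[-0.059,0.216,-0.165],"turn":0.6,"gripper":0.2},{"slide":[-0.059,0.216,-0.165],"turn":0.9,"gripper":0.2},{"slide":[-0.059,0.216,-0.165],"turn":1,"gripper":0.2}]}}

```text
time_s: 43.02
position: [0.5835, -0.0759, 0.1568]
eef_rot: [-2.499, -1.903, 0.0]
ft_force: [0.1, 0.7, -0.1]
finger_gap: 0.598
finger_force: 0.0
```

Request:
{"api": "apply_moves", "payload": {"targets": [{"slide":[0,0,0],"turn":0.3,"gripper":0.2},{"slide":[0,0,0],"turn":0.5,"gripper":0.2},{"slide":[0,0,0],"turn":0.5,"gripper":0.2},{"slide":[0,0,0],"turn":0.5,"gripper":0.2}]}}

```text
time_s: 43.52
position: [0.5831, -0.076, 0.1571]
eef_rot: [2.722, 1.567, 0.0]
ft_force: [-1.1, -0.1, 0.8]
finger_gap: 0.595
finger_force: 0.0
```

```bash
python3 chk.py .5829 -.0752 .067 -30;  python3 - <<'E'
from h import *
from plant import ctrl
s,im,T,K=wgrab(ctrl,'w13')
for a,p,X,an,w in wbars(im,T,K,.0595,55,100,2500): print(a,p.round(),X.round(4),round(an,1),w.round(1))
E
```

```text
slide [ 0.0012 -0.0012  0.1803] yawY -30.15 worldturn 0.1 turn share -0.005 q7 -0.51
[ 0.5831 -0.076   0.1571] f [-1.1 -0.1  0.8] m [0.01 0.03 0.09] gap 0.595 q [ 0.19  0.31 -0.16  1.65  0.05  1.18 -0.51] t 43.52
941 [260.  56.] [0.6441 0.0193] 174.7 [ 5.2 16.7]
385 [164. 124.] [0.5491 0.012 ] 68.2 [ 5.3 16.4]
1263 [129. 136.] [0.5164 0.0211] 36.9 [ 6.8 16.8]
502 [363. 129.] [ 0.6906 -0.0738] 0.2 [ 3.7 11.3]
1640 [252. 199.] [ 0.5792 -0.0804] 59.9 [ 5.6 24.5]
245 [108. 240.] [ 0.435  -0.0468] 11.4 [3.6 5.8]
256 [ 15. 305.] [ 0.2109 -0.0515] 87.1 [ 1.5 15.6]
```

Request:
{"api": "apply_moves", "payload": {"targets": [{"slide":[0,0,0.1],"turn":0,"gripper":0.1},{"slide":[0,0,0.16],"turn":0,"gripper":0.1},{"slide":[0,0,0.181],"turn":0,"gripper":0.1},{"slide":[0,0,0.181],"turn":0,"gripper":-1},{"slide":[0,0,0.181],"turn":0,"gripper":-1},{"slide":[0,0,0.181],"turn":0,"gripper":-1},{"slide":[0,0,0.181],"turn":0,"gripper":-1},{"slide":[0,0,0.181],"turn":0.2,"gripper":-1},{"slide":[0,0,0.181],"turn":0.5,"gripper":-1},{"slide":[0,0,0.181],"turn":0.8,"gripper":-1},{"slide":[0,0,0.181],"turn":1,"gripper":-1},{"slide":[0,0,0.181],"turn":1,"gripper":-1}]}}

```text
time_s: 45.08
position: [0.5827, -0.0756, 0.0674]
eef_rot: [-3.037, -0.803, 0.001]
ft_force: [-6.9, 0.9, 2.5]
finger_gap: 0.269
finger_force: 59.1
```

Request:
{"api": "apply_moves", "payload": {"targets": [{"slide":[0,0,0],"turn":0.2,"gripper":-1},{"slide":[0,0,0],"turn":0.5,"gripper":-1},{"slide":[0,0,0],"turn":0.8,"gripper":-1},{"slide":[0,0,0],"turn":1,"gripper":-1},{"slide":[0,0,0],"turn":1,"gripper":-1},{"slide":[0,0,0],"turn":1,"gripper":-1}]}}

```text
time_s: 45.82
position: [0.5826, -0.0754, 0.0674]
eef_rot: [-3.141, 0.007, 0.001]
ft_force: [-6.4, 2.4, 2.2]
finger_gap: 0.268
finger_force: 59.2
```

Request:
{"api": "apply_moves", "payload": {"targets": [{"slide":[0,0,0],"turn":0,"gripper":0.2},{"slide":[0,0,0],"turn":0,"gripper":0.2},{"slide":[0,0,-0.02],"turn":0,"gripper":0.2},{"slide":[0,0,-0.12],"turn":0,"gripper":0.2},{"slide":[0,0,-0.24],"turn":0,"gripper":0.2},{"slide":[0,0,-0.3],"turn":0,"gripper":0.2},{"slide":[0,0,-0.3],"turn":0,"gripper":1}]}}

```text
time_s: 46.7
position: [0.5846, -0.0762, 0.2203]
eef_rot: [3.141, -0.008, 0.01]
ft_force: [0.7, -0.1, -0.8]
finger_gap: 0.792
finger_force: 0.0
```

```bash
python3 chk.py .556 .311 .216 31; python3 - <<'E'
from h import *
from plant import ctrl
s,im,T,K=wgrab(ctrl,'w14')
for a,p,X,an,w in wbars(im,T,K,.0595,55,100,2500): print(a,p.round(),X.round(4),round(an,1),w.round(1))
f=ctrl.grab_frame('top'); S=4; x0,y0=110,170
c=cv2.resize(f['pixels'][170:260,110:220],None,fx=S,fy=S,interpolation=cv2.INTER_CUBIC); g=cv2.cvtColor(c,cv2.COLOR_RGB2GRAY)
for a,cc,mm in blob(g<62):
    if a<200: continue
    p,v,w=axis(mm); un=lambda q:((q[0]+.5)/S-.5+x0,(q[1]+.5)/S-.5+y0)
    X=cast(f,un(p),.045); D=cast(f,un(p+10*v),.045)-X
    print('top',a,np.round(X[:2],4),'ang %.1f'%(np.degrees(np.arctan2(D[1],D[0]))%180),w.round(1))
E
```

```text
slide [-0.0614 -0.7742  0.0078] yawY -90.30 worldturn -58.7 turn share 1.957 q7 -1.52
[ 0.5846 -0.0762  0.2203] f [ 0.7 -0.1 -0.8] m [-0.02 -0.   -0.02] gap 0.792 q [ 0.03  0.25  0.03  1.58 -0.01  1.3  -1.52] t 46.70
1555 [90. 43.] [0.739  0.1036] 156.5 [ 5.4 24.3]
386 [ 8. 84.] [0.7131 0.2399] 173.8 [ 3.2 16. ]
720 [250.  69.] [ 0.6939 -0.0732] 104.1 [ 5.  13.2]
242 [181. 123.] [ 0.6409 -0.0025] 8.0 [ 4.5 13.5]
889 [154. 129.] [0.6356 0.028 ] 164.7 [ 5.6 13.1]
200 [342. 124.] [ 0.6393 -0.1689] 116.6 [2.7 9.3]
1011 [252. 182.] [ 0.5773 -0.075 ] 0.3 [ 4.4 19.1]
294 [ 18. 187.] [0.5744 0.2415] 14.8 [3.3 9.4]
173 [  5. 192.] [0.5672 0.2735] 127.9 [2.8 5.2]
258 [335. 222.] [ 0.5303 -0.1685] 58.6 [2.6 8.1]
185 [253. 265.] [ 0.4763 -0.0751] 0.6 [2.2 7.8]
123 [236. 293.] [ 0.4337 -0.0538] 178.7 [2.6 4.7]
114 [271. 293.] [ 0.4344 -0.0975] 179.0 [2.6 4.7]
116 [507. 377.] [ 0.0487 -0.7452] 15.0 [2.4 4.7]
top 1548 [0.5565 0.3093] ang 109.0 [10.5 17.7]
top 327 [0.5348 0.3936] ang 1.4 [ 5.8 18.4]
top 358 [0.5334 0.4147] ang 12.1 [ 2.4 14.5]
```

Request:
{"api": "apply_moves", "payload": {"targets": [{"slide":[0,-0.12,0],"turn":-0.25,"gripper":1},{"slide":[-0.02,-0.24,0],"turn":-0.5,"gripper":1},{"slide":[-0.03,-0.36,0],"turn":-0.75,"gripper":1},{"slide":[-0.04,-0.48,0],"turn":-1,"gripper":1},{"slide":[-0.05,-0.6,0],"turn":-1,"gripper":1},{"slide":[-0.061,-0.72,0.008],"turn":-1,"gripper":1},{"slide":[-0.061,-0.774,0.008],"turn":-1,"gripper":1},{"slide":[-0.061,-0.774,0.008],"turn":-1,"gripper":1}]}}

```text
time_s: 47.8
position: [0.5529, 0.3136, 0.2105]
eef_rot: [-3.035, -0.812, 0.004]
ft_force: [-0.8, -0.4, -0.1]
finger_gap: 1.003
finger_force: 0.0
```

Request:
{"api": "apply_moves", "payload": {"targets": [{"slide":[0,0,0],"turn":-0.35,"gripper":1},{"slide":[0,0,0],"turn":-0.7,"gripper":1},{"slide":[0,0,0],"turn":-1,"gripper":1}]}}

```text
time_s: 48.18
position: [0.5548, 0.3091, 0.2114]
eef_rot: [2.721, 1.568, -0.002]
ft_force: [1.5, 0.2, -0.0]
finger_gap: 1.004
finger_force: 0.0
```

Request:
{"api": "apply_moves", "payload": {"targets": [{"slide":[0,0,0],"turn":-0.35,"gripper":1},{"slide":[0,0,0],"turn":-0.7,"gripper":1},{"slide":[0,0,0],"turn":-1,"gripper":1}]}}

```text
time_s: 48.55
position: [0.5549, 0.309, 0.2114]
eef_rot: [2.223, 2.219, -0.003]
ft_force: [-0.5, 0.3, -0.4]
finger_gap: 1.003
finger_force: 0.0
```

Request:
{"api": "apply_moves", "payload": {"targets": [{"slide":[0,0,0],"turn":-0.35,"gripper":1},{"slide":[0,0,0],"turn":-0.7,"gripper":1},{"slide":[0,0,0],"turn":-1,"gripper":1},{"slide":[0,0,0],"turn":-1,"gripper":1},{"slide":[0,0,0],"turn":-1,"gripper":1}]}}

```text
time_s: 49.18
position: [0.5547, 0.3101, 0.2119]
eef_rot: [1.584, 2.713, -0.001]
ft_force: [-0.4, 0.5, -0.3]
finger_gap: 1.001
finger_force: 0.0
```

```bash
python3 head.py w15
```

```text
u,v mm 4.070261498667592 2.1907848979433737 slide 0.0081 0.0044 cw angle? an=-0.6 w=13.5 l=46.8 world [0.5546 0.3147] z 0.21190167501725904 yawY 29.44 q7 -0.19
cap uv mm [(np.float32(4.875), np.float32(3.875), np.float32(29.35))]
```

View pics/w15r.png

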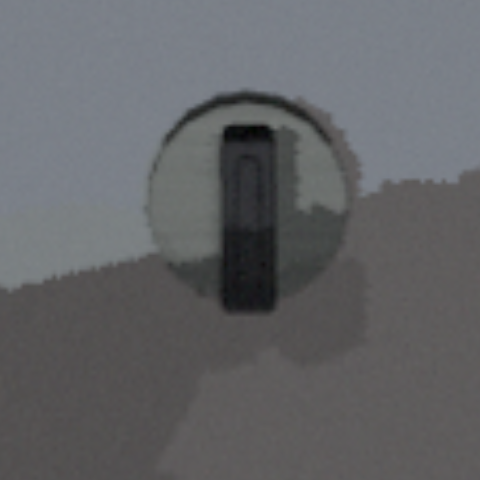

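The last head's blade covers rows 137-312 with its centre at (248,224), nearly aligned. Gripping it.

Request:
{"api": "apply_moves", "payload": {"targets": [{"slide":[0.007,0.004,0.1],"turn":0.01,"gripper":0.2},{"slide":[0.007,0.004,0.2],"turn":0.01,"gripper":0.0},{"slide":[0.007,0.004,0.3],"turn":0.01,"gripper":0},{"slide":[0.007,0.004,0.35],"turn":0.01,"gripper":0},{"slide":[0.007,0.004,0.366],"turn":0.01,"gripper":0},{"slide":[0.007,0.004,0.366],"turn":0.01,"gripper":0},{"slide":[0.007,0.004,0.366],"turn":0.01,"gripper":-1},{"slide":[0.007,0.004,0.366],"turn":0.01,"gripper":-1},{"slide":[0.007,0.004,0.366],"turn":0.01,"gripper":-1},{"slide":[0.007,0.004,0.366],"turn":0.01,"gripper":-1},{"slide":[0.007,0.004,0.366],"turn":0.01,"gripper":-1}]}}

```text
time_s: 50.6
position: [0.5552, 0.3156, 0.0308]
eef_rot: [1.585, 2.711, 0.003]
ft_force: [-1.4, -1.4, 5.9]
finger_gap: 0.149
finger_force: 59.6
```

```bash
python3 chk.py .4725 -.0757 .175 90
```

```text
slide [-0.6007 -0.5277 -0.2894] yawY 29.39 worldturn 60.6 turn share -2.020 q7 -0.26
[0.5552 0.3156 0.0308] f [-1.4 -1.4  5.9] m [-0.15  0.22 -0.02] gap 0.149 q [-0.26  0.58 -0.44  1.6   0.27  1.02 -0.26] t 50.60
```

Request:
{"api": "apply_moves", "payload": {"targets": [{"slide":[0,0,-0.12],"turn":0,"gripper":-1},{"slide":[0,0,-0.24],"turn":0,"gripper":-1},{"slide":[-0.05,-0.044,-0.289],"turn":-0.2,"gripper":-1},{"slide":[-0.13,-0.114,-0.289],"turn":-0.5,"gripper":-1},{"slide":[-0.21,-0.184,-0.289],"turn":-0.8,"gripper":-1},{"slide":[-0.29,-0.255,-0.289],"turn":-1,"gripper":-1},{"slide":[-0.37,-0.325,-0.289],"turn":-1,"gripper":-1},{"slide":[-0.45,-0.395,-0.289],"turn":-1,"gripper":-1},{"slide":[-0.53,-0.466,-0.289],"turn":-1,"gripper":-1},{"slide":[-0.6,-0.527,-0.289],"turn":-1,"gripper":-1},{"slide":[-0.6,-0.527,-0.289],"turn":-1,"gripper":-1}]}}

```text
time_s: 51.98
position: [0.4711, -0.0795, 0.1738]
eef_rot: [-0.839, -3.028, 0.002]
ft_force: [0.7, 0.9, -2.5]
finger_gap: 0.15
finger_force: 59.5
```

Request:
{"api": "apply_moves", "payload": {"targets": [{"slide":[0,0,0.03],"turn":-0.3,"gripper":-1},{"slide":[0,0,0.06],"turn":-0.6,"gripper":-1},{"slide":[0,0,0.09],"turn":-0.9,"gripper":-1},{"slide":[0,0,0.09],"turn":-1,"gripper":-1},{"slide":[0,0,0.09],"turn":-1,"gripper":-1},{"slide":[0,0,0.09],"turn":-1,"gripper":-1}]}}

```text
time_s: 52.72
position: [0.4724, -0.0752, 0.129]
eef_rot: [0.018, 3.141, -0.0]
ft_force: [0.1, 0.4, -2.8]
finger_gap: 0.143
finger_force: 59.4
```

```bash
python3 chk.py .4714 -.0757 .0743 90; python3 held.py w16 | tail -1
```

```text
slide [ 0.0021 -0.0011  0.1095] yawY 89.36 worldturn 0.6 turn share -0.021 q7 1.58
[ 0.4724 -0.0752  0.129 ] f [ 0.1  0.4 -2.8] m [ 0.09  0.   -0.05] gap 0.143 q [ 0.43  0.12 -0.38  1.95  0.05  1.08  1.58] t 52.73
cols 232-242 [118, 117, 117, 118, 118, 117, 117, 117, 116, 117, 116, 117, 117, 116, 117, 117, 117, 114, 102, 88, 75, 63, 51, 51, 53, 53, 53, 54, 53, 59, 71, 89, 101, 110, 114, 117, 119, 118, 118, 119, 119, 117, 116, 115, 114] | [86, 82, 74, 75, 74, 73, 73, 73, 74, 73, 73, 73, 73, 73, 73, 74, 73, 70, 63, 55, 47, 41, 38, 37, 38, 38, 38, 39, 38, 42, 52, 59, 64, 68, 71, 72, 73, 73, 73, 73, 73, 71, 70, 69, 66]
```

Request:
{"api": "apply_moves", "payload": {"targets": [{"slide":[0.002,0.0,0.04],"turn":-0.02,"gripper":-1},{"slide":[0.002,0.0,0.07],"turn":-0.02,"gripper":-1},{"slide":[0.002,0.0,0.08],"turn":-0.02,"gripper":-1},{"slide":[0.002,0.0,0.086],"turn":-0.02,"gripper":-1},{"slide":[0.002,0.0,0.086],"turn":-0.02,"gripper":-1},{"slide":[0.002,0.0,0.086],"turn":-0.02,"gripper":-1}]}}

```text
time_s: 53.52
position: [0.4716, -0.0756, 0.0862]
eef_rot: [-0.0, 3.141, -0.0]
ft_force: [0.6, 0.3, -2.6]
finger_gap: 0.149
finger_force: 59.4
```

Request:
{"api": "apply_moves", "payload": {"targets": [{"slide":[0,0,0.01],"turn":0,"gripper":-1},{"slide":[0,0,0.018],"turn":0,"gripper":-1},{"slide":[0,0,0.023],"turn":0,"gripper":-1},{"slide":[0,0,0.026],"turn":0,"gripper":-1},{"slide":[0,0,0.026],"turn":0,"gripper":-1},{"slide":[0,0,0.026],"turn":0,"gripper":-1}]}}

```text
time_s: 54.28
position: [0.4711, -0.0757, 0.0746]
eef_rot: [-0.0, -3.141, 0.001]
ft_force: [-13.5, 0.8, 24.9]
finger_gap: 0.15
finger_force: 63.3
```

Request:
{"api": "apply_moves", "payload": {"targets": [{"slide":[0.001,0,-0.003],"turn":0,"gripper":-1},{"slide":[0.001,0,-0.003],"turn":0.25,"gripper":-1},{"slide":[0.001,0.0005,-0.003],"turn":0.5,"gripper":-1},{"slide":[0.001,0.001,-0.003],"turn":0.75,"gripper":-1},{"slide":[0.001,0.001,-0.003],"turn":1,"gripper":-1},{"slide":[0.001,0.001,-0.003],"turn":1,"gripper":-1}]}}

```text
time_s: 55.02
position: [0.4714, -0.0748, 0.0747]
eef_rot: [0.811, 3.034, 0.001]
ft_force: [0.0, 1.3, 2.9]
finger_gap: 0.149
finger_force: 60.1
```

Request:
{"api": "apply_moves", "payload": {"targets": [{"slide":[0,0,0],"turn":0.25,"gripper":-1},{"slide":[0,0.0005,0],"turn":0.5,"gripper":-1},{"slide":[0,0.001,0],"turn":0.75,"gripper":-1},{"slide":[0,0.001,0],"turn":1,"gripper":-1},{"slide":[0,0.001,0],"turn":1,"gripper":-1}]}}

```text
time_s: 55.65
position: [0.4716, -0.0745, 0.0746]
eef_rot: [1.565, 2.723, 0.001]
ft_force: [1.2, 1.8, 2.1]
finger_gap: 0.144
finger_force: 60.2
```

Request:
{"api": "apply_moves", "payload": {"targets": [{"slide":[0,0,0],"turn":0.25,"gripper":-1},{"slide":[0,0.0005,0],"turn":0.45,"gripper":-1},{"slide":[0,0.0005,0],"turn":0.51,"gripper":-1},{"slide":[0,0.0005,0],"turn":0.51,"gripper":-1}]}}

```text
time_s: 56.15
position: [0.4718, -0.0744, 0.0746]
eef_rot: [1.914, 2.49, 0.001]
ft_force: [2.2, 3.0, 4.9]
finger_gap: 0.149
finger_force: 60.4
```

```bash
python3 chk.py .5829 -.0752 .16 90
```

```text
slide [-0.0588  0.2145 -0.1705] yawY 14.92 worldturn 75.1 turn share -2.503 q7 0.28
[ 0.4718 -0.0744  0.0746] f [2.2 3.  4.9] m [ 0.59 -0.52  0.04] gap 0.149 q [ 0.29  0.18 -0.25  2.01  0.05  0.96  0.28] t 56.15
```

Locked. Now the last hub turn: bar at 0°, approached with yaw 90°.

Request:
{"api": "apply_moves", "payload": {"targets": [{"slide":[0,0,0],"turn":0,"gripper":0.2},{"slide":[0,0,0],"turn":0,"gripper":0.2},{"slide":[0,0,-0.02],"turn":0,"gripper":0.2},{"slide":[0,0,-0.1],"turn":0,"gripper":0.2},{"slide":[0,0,-0.165],"turn":0,"gripper":0.2},{"slide":[-0.03,0.11,-0.165],"turn":-0.3,"gripper":0.2},{"slide":[-0.059,0.2145,-0.165],"turn":-0.6,"gripper":0.2},{"slide":[-0.059,0.2145,-0.165],"turn":-0.9,"gripper":0.2},{"slide":[-0.059,0.2145,-0.165],"turn":-1,"gripper":0.2}]}}

```text
time_s: 57.28
position: [0.5827, -0.0758, 0.1567]
eef_rot: [-1.204, -2.901, 0.0]
ft_force: [0.2, 0.2, 0.4]
finger_gap: 0.601
finger_force: 0.0
```

Request:
{"api": "apply_moves", "payload": {"targets": [{"slide":[0,0,0],"turn":-0.35,"gripper":0.2},{"slide":[0,0,0],"turn":-0.7,"gripper":0.2},{"slide":[0,0,0],"turn":-1,"gripper":0.2}]}}

```text
time_s: 57.65
position: [0.5824, -0.076, 0.1574]
eef_rot: [0.409, 3.115, -0.0]
ft_force: [0.6, -1.0, 0.6]
finger_gap: 0.595
finger_force: 0.0
```

Request:
{"api": "apply_moves", "payload": {"targets": [{"slide":[0,0,0],"turn":-0.3,"gripper":0.2},{"slide":[0,0,0],"turn":-0.5,"gripper":0.2},{"slide":[0,0,0],"turn":-0.5,"gripper":0.2},{"slide":[0,0,0],"turn":-0.5,"gripper":0.2}]}}

```text
time_s: 58.15
position: [0.5824, -0.0759, 0.1571]
eef_rot: [0.012, 3.141, -0.0]
ft_force: [-0.3, 0.1, 0.3]
finger_gap: 0.594
finger_force: 0.0
```

```bash
python3 chk.py .5829 -.0752 .067 90;  python3 - <<'E'
from h import *
from plant import ctrl
s,im,T,K=wgrab(ctrl,'w17')
for a,p,X,an,w in wbars(im,T,K,.0595,55,300,2500): print(a,p.round(),X.round(4),round(an,1),w.round(1))
E
```

```text
slide [-0.0009  0.0015  0.1802] yawY 89.57 worldturn 0.4 turn share -0.014 q7 1.51
[ 0.5824 -0.0759  0.1571] f [-0.3  0.1  0.3] m [0.01 0.02 0.  ] gap 0.594 q [ 0.39  0.33 -0.41  1.64  0.14  1.2   1.51] t 58.15
1130 [258.  54.] [ 0.4673 -0.0713] 111.6 [ 6.3 16.3]
392 [340. 122.] [ 0.5218 -0.0035] 171.2 [ 5.3 16.3]
866 [371. 128.] [0.5256 0.0239] 39.9 [ 5.4 16.8]
1644 [254. 200.] [ 0.5884 -0.0751] 179.7 [ 5.6 24.5]
538 [496. 268.] [0.6863 0.2343] 168.3 [ 3.6 14.3]
577 [256. 277.] [ 0.6668 -0.0741] 86.3 [ 5.3 14.5]
```

Request:
{"api": "apply_moves", "payload": {"targets": [{"slide":[0,0.001,0.1],"turn":-0.01,"gripper":0.1},{"slide":[0,0.001,0.16],"turn":-0.01,"gripper":0.1},{"slide":[0,0.001,0.181],"turn":-0.01,"gripper":0.1},{"slide":[0,0.001,0.181],"turn":-0.01,"gripper":-1},{"slide":[0,0.001,0.181],"turn":-0.01,"gripper":-1},{"slide":[0,0.001,0.181],"turn":-0.01,"gripper":-1},{"slide":[0,0.001,0.181],"turn":-0.01,"gripper":-1},{"slide":[0,0.001,0.181],"turn":0.2,"gripper":-1},{"slide":[0,0.001,0.181],"turn":0.5,"gripper":-1},{"slide":[0,0.001,0.181],"turn":0.8,"gripper":-1},{"slide":[0,0.001,0.181],"turn":1,"gripper":-1},{"slide":[0,0.001,0.181],"turn":1,"gripper":-1}]}}

```text
time_s: 59.7
position: [0.5829, -0.0754, 0.0673]
eef_rot: [0.824, 3.03, -0.0]
ft_force: [-3.4, 0.1, 6.3]
finger_gap: 0.27
finger_force: 59.9
```

Request:
{"api": "apply_moves", "payload": {"targets": [{"slide":[0,0,0],"turn":0.2,"gripper":-1},{"slide":[0,0,0],"turn":0.5,"gripper":-1},{"slide":[0,0,0],"turn":0.8,"gripper":-1},{"slide":[0,0,0],"turn":1,"gripper":-1},{"slide":[0,0,0],"turn":1,"gripper":-1},{"slide":[0,0,0],"turn":1,"gripper":-1}]}}

```text
time_s: 60.45
position: [0.583, -0.0754, 0.0674]
eef_rot: [1.577, 2.716, 0.0]
ft_force: [-3.1, 0.2, 6.8]
finger_gap: 0.267
finger_force: 59.9
```

Request:
{"api": "apply_moves", "payload": {"targets": [{"slide":[0,0,0],"turn":0,"gripper":0.2},{"slide":[0,0,0],"turn":0,"gripper":0.2},{"slide":[0,0,-0.02],"turn":0,"gripper":0.2},{"slide":[0,0,-0.12],"turn":0,"gripper":0.2},{"slide":[0,0,-0.24],"turn":0,"gripper":0.2},{"slide":[0,0,-0.34],"turn":0,"gripper":0.2},{"slide":[0,0,-0.34],"turn":0,"gripper":1},{"slide":[0,0,-0.34],"turn":0,"gripper":1},{"slide":[0,0,-0.34],"turn":0,"gripper":1},{"slide":[0,0,-0.34],"turn":0,"gripper":1}]}}

```text
time_s: 61.7
position: [0.582, -0.0753, 0.2353]
eef_rot: [-1.577, -2.715, 0.001]
ft_force: [-0.6, -0.1, 1.1]
finger_gap: 0.998
finger_force: 0.0
```

```bash
python3 - <<'E'
from h import *
from plant import ctrl
s,im,T,K=wgrab(ctrl,'w18'); print(s['time_s'],s['finger_force'])
for a,p,X,an,w in wbars(im,T,K,.0595,55,100,2500): print(a,p.round(),X.round(4),round(an,1),w.round(1))
r=rect(im,T,K,(.5829,-.0755),.08,.2); cv2.imwrite('pics/final.png',np.hstack([r,np.pad(im[:,56:456],((0,16),(0,0),(0,0)))])[:,:,::-1])
E
```

```text
61.7 0.0
198 [ 8. 20.] [ 0.1785 -0.0481] 91.5 [ 1.3 13.5]
183 [463.  12.] [0.7055 0.2433] 177.5 [ 1.7 10. ]
1458 [435.  93.] [0.7202 0.1197] 144.6 [ 8.3 25.6]
738 [252.  67.] [0.5248 0.0223] 43.9 [ 4.7 13. ]
254 [143.  83.] [ 0.4258 -0.0468] 16.2 [3.5 6.3]
190 [320. 119.] [0.615  0.0113] 116.4 [ 3.9 12.2]
747 [347. 124.] [0.6441 0.0233] 168.2 [ 4.7 13. ]
154 [125. 119.] [ 0.4246 -0.0926] 3.8 [3.3 5.3]
233 [168. 123.] [ 0.4738 -0.0737] 1.8 [2.8 8.9]
919 [254. 176.] [ 0.5848 -0.0793] 119.9 [ 4.1 18.4]
304 [326. 201.] [ 0.6713 -0.0635] 61.1 [ 4.2 11.9]
243 [175. 216.] [ 0.528  -0.1676] 60.1 [2.5 8.1]
305 [255. 242.] [ 0.6258 -0.1487] 26.3 [ 4.3 12.2]
708 [254. 268.] [ 0.6434 -0.1817] 46.5 [ 5.5 10.8]
```

View pics/final.png

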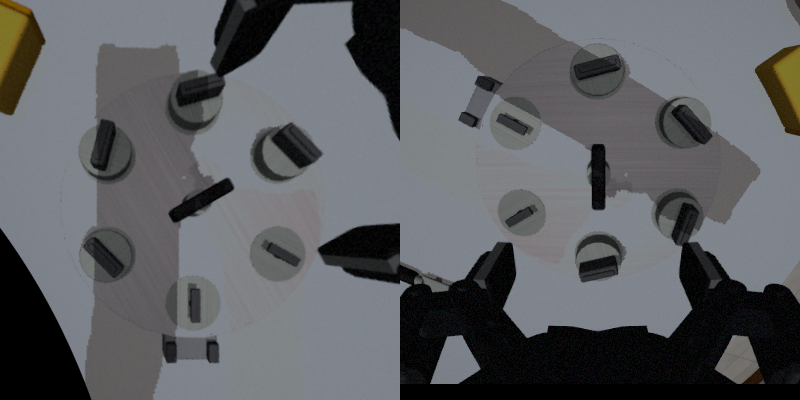

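All four heads are seated with their blades across the radius. The empty post stands at the tongue (left patch, 195,303) and the bar angle is 119.9°, so it is clicked in. Handing in.

```bash
python3 -c "
from plant import ctrl
print(ctrl.close_job())"
```

```text
the job is handed in; nothing more can be done
None
```

All four steel heads are locked on their own posts, the carousel is clicked in with an empty post at the loading place, and the job is handed in at about 62 s of simulated time; the judge's verdict was not shown.

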